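# Load, cap and crank the domino mixer

## Task

Put every wooden domino tile lying on the sideboard into the clear jar of the tile mixer. Then set the lid on the jar's neck, turn it backwards (anticlockwise from above) until its lugs drop into the thread, and screw it clockwise until it is fully home. Only then crank the mixer clockwise through at least two full turns, leaving the other things on the sideboard undisturbed.

Things in the scene. Friction and masses are not known exactly. Their poses are not given: they have to be found in the camera images.
- mixer: The tile mixer, fixed to the sideboard: white base plate 160 x 400 x 25 mm, a clear jar towards its +y end and a crank housing (90 x 90 mm, top 80 mm above the table) towards its -y end. Origin: centre of the base's underside; z up, y along the base from the crank to the jar.
- jar_mouth (a point): Centre of the jar's rim, 130 mm above the table, axes parallel to the mixer's. Jar inside radius 56 mm, outside 60 mm (68 mm over the thread); 98 mm deep to its turning wooden floor plate. The neck's outside has a three-start thread, lead 36 mm a turn: the lid sinks as it turns clockwise seen from above.
- lid: Loose black lid, 146 mm across, 250 g: skirt 33 mm high, disc on it (top 39 mm above the origin). Origin: centre of the skirt's lower edge, z up. Three 7 mm lugs inside the skirt at 0, 120, 240 deg from +x, 65 mm from the axis, 6 mm up. Origin relative to the rim: -11.5 mm with lugs on the lands, -20 to -24 mm just dropped in, -33 mm fully home, 95 to 115 deg clockwise of the entrance.
- tile1: Wooden domino tile with black pips, 66 (x) x 34 (y) x 18 (z) mm, 35 g, lying flat on the table at the start. Origin: centre of its underside. May be absent.
- tile2: Wooden domino tile with black pips, 66 (x) x 34 (y) x 18 (z) mm, 35 g, lying flat on the table at the start. Origin: centre of its underside. May be absent.
- tile3: Wooden domino tile with black pips, 66 (x) x 34 (y) x 18 (z) mm, 35 g, lying flat on the table at the start. Origin: centre of its underside. May be absent.
- tile4: Wooden domino tile with black pips, 66 (x) x 34 (y) x 18 (z) mm, 35 g, lying flat on the table at the start. Origin: centre of its underside. May be absent.
- crank (a joint): The crank's turning angle (rad) about the vertical axis at point crank_axis; grows when the crank is turned clockwise as seen from above, counts on over many turns, starts between -0.6 and 0.6. At 0 the grip lies towards the mixer's -x from the axis. It turns stiffly (about 2 N at the grip) and stays where it is left; it also turns the jar's floor plate.
- crank_grip (a point): Middle of the crank's grip, 115 mm above the table: a fixed upright flat black block, 34 mm (radially) x 14 mm (tangentially), which does not spin on the crank; it stands 60 mm from the axis, its top 138 mm and its foot (the crank's steel arm, 22 mm wide) 95 mm above the table.
- crank_axis (a point): A point on the crank's vertical axis, 115 mm above the table.
- stopper: Glass decanter stopper, 86 mm tall, standing; leave alone. Origin under its centre.
- phone_stand: Black silicone phone stand, 90 x 75 x 105 mm; leave alone. Origin under its centre.
- dish: Stainless steel keyring dish, 90 mm across, 22 mm high; leave alone. Origin under its centre.
- dice_cup: Yellow plastic dice cup, 74 mm across, 95 mm high; leave alone. Origin under its centre.
- coasters: Stack of cork coasters, 94 mm across, 30 mm high; leave alone. Origin under its centre.
- thread_entry (a point): Middle of one of three thread entrances: gaps in the neck's ridges, 35 deg wide, 120 deg apart, this one at 17.5 deg anticlockwise from the mixer's +x about the jar axis. Between them are flat lands 9 mm below the rim that the lid's lugs ride on; a stop at each land's clockwise end blocks clockwise turning, so turn anticlockwise until the lugs drop 9 to 12 mm.
- lid_bar (a point): Middle of the lid's wooden grip bar, 55 mm above the lid's origin: 90 mm long (lid x), 16 mm wide (y), 32 mm high; a small metal strip on the disc marks its +x end. On the thread the lid has 1.5 mm radial and 2 mm axial play.
Mind the look-alikes: they are no part of the job. There is more than one size of the lid; the job needs the largest. Leave any purple look-alike of the tile2 alone.

How it is judged:
By the outcome, as a careful person would: the job done as asked, in the order asked, and still so for the second after the job is handed in, with the robot touching nothing.
Of tile1, tile2, tile3, tile4 only 2 to 4 are there at a start; the rules pass over those that are not, and their reading is None.
At some moment in a run one of tile1, tile2, tile3, tile4 may be knocked a few centimetres aside while the robot is not near it.
Once in a run the grip may slacken for a moment while it holds something.
It also fails if it takes over 210 s, if anything falls off the work surface, if the arm or the gripper's body presses on something with over 40 N, if the wrist force passes 120 N, or if a joint passes its speed limit or range.

## Robot

A 7-joint arm with a two-finger parallel gripper is mounted at the origin on the work surface. World frame = base frame: x ahead of the robot, y to its left, z up, the work surface at z = 0. Lengths are in m, angles in rad, forces in N, time in s.
With the tool pointing down it reaches from about 0.4 to 0.85 m from the base axis. Payload 4.5 kg.
Tool frame: the origin (TCP) lies on the centre line of the jaws, within the pads' length; the fingertips stand 17 mm ahead of it and the grasp point (between the pads) lies 2 mm behind it (r.tip_reach is the distance from the TCP to the fingertips, in m); z points along the fingers, y is the line along which they close (so a half turn about z gives the same grasp; the last joint's range is limited). The gripper opens to 88 mm and grips with 3 to 60 N. Pads are 18 mm wide; open, the fingers measure 123 mm over their backs; the gripper's body (75 mm by 187 mm) begins 45 mm behind the grasp point.
Start: joints at [1.285, 0.689, -0.195, 1.565, 0.157, 0.902, -0.215], TCP at [0.197, -0.593, 0.256] pointing down, gripper open.
Joint ranges: [-3.01, 3.01], [-0.46, 2.08], [-1.47, 1.51], [0.13, 2.56], [-1, 4.14], [0.04, 2.09], [-2.66, 2.66]. Speed limits (rad/s): [2.57, 2.57, 3.14, 3.14, 3.14, 3.14, 3.14].

## Interface

Orientations are given as a unit quaternion [x, y, z, w].
In Python, from plant import r gives the robot as it stands.
- The arm moves only by the tool step_arm, never from a script. Its argument "steps" is a list of rows, each a list of 7 numbers: the shift along the tool's x, y, z in cm, then the turn, a rotation vector about the tool's x, y, z in degrees, then the gripper's target within -1 to 1 (shut at 1, half-way at 0, fully open at -1). A call has 1 to 8 rows; each row shifts and turns the commanded pose from where the row before left it, along the tool's axes as they then stand; what a row does not reach is not made up. A row lasts 1/8 s, in which the tool goes at most 62.5 mm and 10.7 degrees, less where a joint would pass 70% of its speed; a pose out of reach is approached as far as the arm can. A call with a gripper value outside its range is refused whole. The fingers move at their own pace and stop on an object; "force" is the grip in N (left out, the last holds). Time passes only in rows, so rows that do not move let the fingers close. It gives the time, the measured TCP pose, the force, the opening and the grip force at its end, in the units of the state.
- r.get_state(): the state, without advancing time (a new reading comes with each control period).
- r.snapshot(name): name is "side" or "top" or "wrist"; returns a dict with "pixels" (384x512x3 uint8, red, green, blue), "fx", "fy", "cx", "cy" (pixels), "cam_to_world" (4x4, takes a point from camera to world coordinates). Camera axes: x right, y down, z forward; pixel columns grow to the right and rows downward; lengths in m; the calibration is good to about 2 mm. A picture is of the moment at which its call begins. There is no depth.
- r.finish_job(): hands the job in; it is judged then, once.
The state is a dict: "clock": time; "q": joint angles; "qd": joint speeds; "joint_torque": joint torques, N m; "tool_pos": TCP position; "eef_rot": TCP orientation; "contact_force": force on the tool from outside, world axes, zero at the start; "moment": the same for the moment, N m; "opening": opening from 0.0 (shut) to 1.0 (fully open); "finger_force": force on a finger pad.
Only numpy, scipy, OpenCV 4.12 (cv2) and the standard library are available. Lean on these libraries where they do the work, as an engineer would, in place of code of your own. Each camera call takes 0.05 s, during which the arm holds its last target. There are 200 camera calls.

## Working session

There is one attempt and no reset: what is moved stays moved. The work goes in short steps, Python scripts to look and compute and a tool call to move; the robot and the scene stay as the last step left them, time stands still between calls to the robot, and variables do not carry over. Pictures are saved under pics/ and viewed, at most 14 in all, crops included, and the job is handed in when it is done.

Besides the shell and the picture viewer there is one more tool, called after "Call:" as name(argument=value, ...) on one line, values as JSON. step_arm: Moves the arm, as the interface text tells. Its arguments: {"type":"object","properties":{"steps":{"type":"array","items":{"type":"array","items":{"type":"number"}}},"force":{"type":"number"}},"required":["steps"]}

```bash
ls; mkdir -p pics
python3 - <<'E'
from plant import r
import cv2,pickle
S={}
for n in("side","top"):
    s=r.snapshot(n);S[n]=s
    cv2.imwrite(f"pics/{n}0.png",cv2.resize(s["pixels"][:,:,::-1],(800,600),interpolation=cv2.INTER_CUBIC))
    print(n,s["fx"],s["cx"],s["cy"],s["cam_to_world"])
pickle.dump(S,open("s0.pkl","wb"))
print(r.get_state())
E
```

```text
pics
side 400.4828402172866 254.74896219581677 193.97952856894116 [[-0.90257469 -0.23805488  0.35873223  0.0223594 ]
 [-0.43029959  0.52624149 -0.73342495  0.93601474]
 [-0.01418439 -0.81633312 -0.57740717  0.8269564 ]
 [ 0.          0.          0.          1.        ]]
top 488.087606259912 267.15714862682853 189.79980461969703 [[ 1.19768376e-03 -9.94531137e-01  1.04433630e-01  3.28433045e-01]
 [-9.99981287e-01 -1.81763706e-03 -5.84136836e-03  6.27078587e-02]
 [ 5.99924516e-03 -1.04424679e-01 -9.94514703e-01  1.46874454e+00]
 [ 0.00000000e+00  0.00000000e+00  0.00000000e+00  1.00000000e+00]]
{'clock': 0.1, 'q': array([ 1.28477864,  0.68988688, -0.19453823,  1.56627388,  0.15728016,
        0.90252942, -0.21508564]), 'qd': array([-0.0006486 , -0.00209021,  0.00159554, -0.00219895, -0.00142084,
        0.00078421, -0.00117314]), 'joint_torque': array([-3.18244602e-03, -5.28495884e+01, -1.27157684e+00, -1.53836882e+01,
       -5.26020862e-02,  2.02232230e-03,  4.48090145e-05]), 'tool_pos': array([ 0.19628848, -0.59277787,  0.25498992]), 'eef_rot': array([ 9.87233755e-01,  1.59275814e-01, -1.87512107e-04, -8.32792112e-04]), 'contact_force': array([-0.58705294,  0.25969732,  0.060358  ]), 'moment': array([0.01396823, 0.04760495, 0.00089358]), 'finger_force': 0.0, 'opening': 1.0049103903541474}
```

View pics/top0.png

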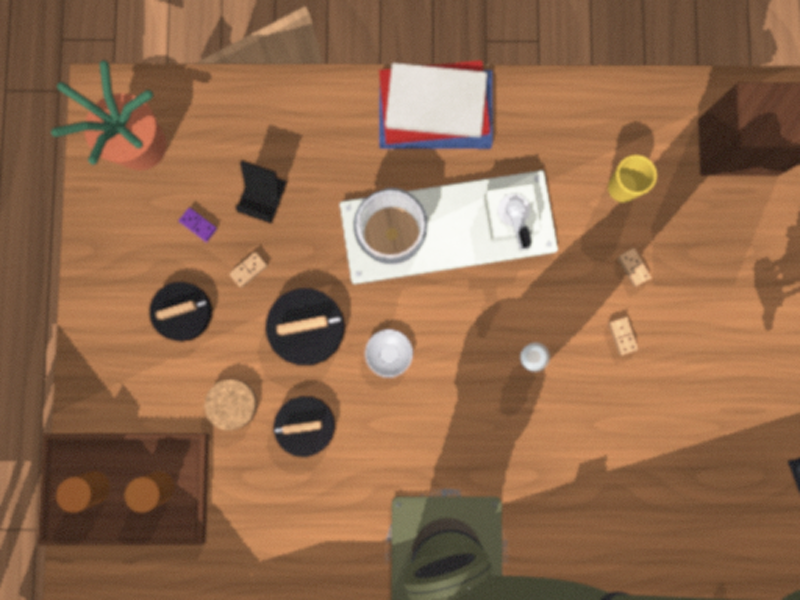

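View pics/side0.png

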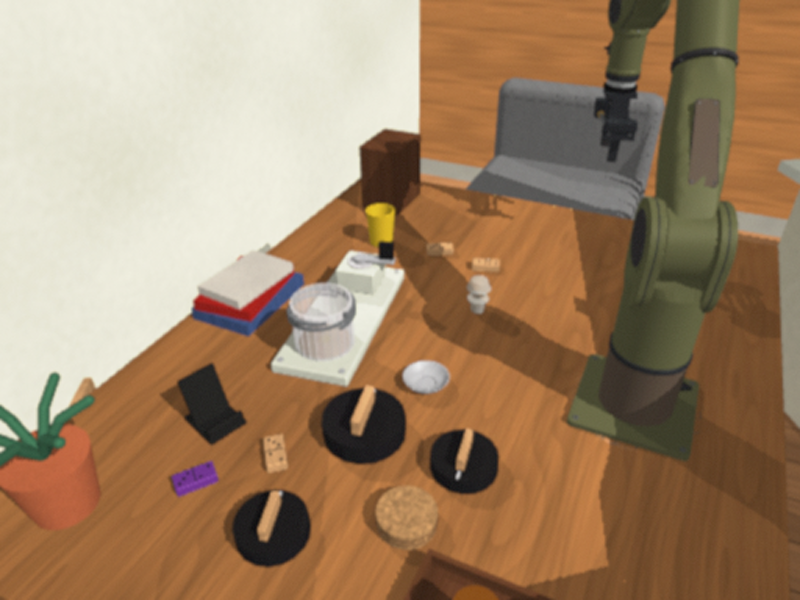

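The top view (800-px scale) shows three wooden tiles at (248,267), (635,267) and (623,336), and a purple look-alike at (198,224). There are three black lids at (305,326), (181,311) and (305,426). The mixer has its jar at (391,228) and its crank grip at (525,237). I'll measure these next.

```bash
cat > h.py <<'E'
import numpy as np,cv2
from plant import r
from scipy.spatial.transform import Rotation as R
def cast(s,uv,z):
    uv=np.atleast_2d(np.asarray(uv,float)); M=s["cam_to_world"]
    d=np.c_[(uv[:,0]-s["cx"])/s["fx"],(uv[:,1]-s["cy"])/s["fy"],np.ones(len(uv))]@M[:3,:3].T
    o=M[:3,3]; return (o+d*((z-o[2])/d[:,2])[:,None])
def rect(P):
    (c,(w,h),a)=cv2.minAreaRect((P[:,:2]*1000).astype(np.float32))
    if w<h: w,h,a=h,w,a+90
    return np.array(c)/1000,w,h,((a+90)%180)-90
def blobs(mask,amin):
    cs,_=cv2.findContours(mask.astype(np.uint8),cv2.RETR_EXTERNAL,cv2.CHAIN_APPROX_NONE)
    return [c[:,0] for c in cs if cv2.contourArea(c)>amin]
def tiles(s,z=0.018,amin=60,amax=1000):
    hsv=cv2.cvtColor(s["pixels"],cv2.COLOR_RGB2HSV)
    m=(hsv[...,2]>165)&(hsv[...,1]<150)&(hsv[...,1]>50)&(hsv[...,0]<25)
    m=cv2.morphologyEx(m.astype(np.uint8),cv2.MORPH_CLOSE,np.ones((3,3)))
    return [(b.mean(0).round(),)+rect(cast(s,b,z)) for b in blobs(m,amin) if cv2.contourArea(b)<amax]
def tool(): # TCP pos, yaw of the tool x axis in world (deg), yaw of tool y
    st=r.get_state(); Q=R.from_quat(st["eef_rot"]).as_matrix()
    return st,st["tool_pos"],Q
def delta(target,yaw=None):
    """cm shift in tool axes to reach target; tool y-axis yaw wanted (deg) -> turn about tool z"""
    st,p,Q=tool(); d=Q.T@(np.asarray(target)-p)*100
    out="pos %s shift cm %s"%(p.round(4),d.round(2))
    if yaw is not None:
        cur=np.degrees(np.arctan2(Q[1,1],Q[0,1]))
        t=((yaw-cur+90)%180)-90
        out+=" yaw now %.1f turn about tool z %.1f (q7 %.2f)"%(cur,-t,st["q"][6])
    print(out,"tilt",Q[:,2].round(3))
E
python3 - <<'E'
from h import *
import pickle
S=pickle.load(open("s0.pkl","rb"));s=S["top"];im=s["pixels"]
hsv=cv2.cvtColor(im,cv2.COLOR_RGB2HSV)
print("pix tile",[hsv[int(v/1.5625),int(u/1.5625)] for u,v in((245,262),(639,272),(620,330),(450,300))])
for t in tiles(s,amin=40):print("tile",t)
blk=hsv[...,2]<45
for b in blobs(blk,150):
    P=cast(s,b,.039);c,rad=cv2.minEnclosingCircle((P[:,:2]*1000).astype(np.float32));print("black",b.mean(0),c,rad*2)
w=(hsv[...,1]<45)&(hsv[...,2]>150)
for b in blobs(w,800): print("white",b.mean(0),rect(cast(s,b,.025)))
a=im[185:255,90:225];cv2.imwrite("pics/lids.png",cv2.resize(im[165:300,85:235][:,:,::-1],None,fx=4,fy=4,interpolation=cv2.INTER_CUBIC))
cv2.imwrite("pics/mix.png",cv2.resize(im[100:240,210:425][:,:,::-1],None,fx=3.7,fy=3.7,interpolation=cv2.INTER_CUBIC))
E
```

```text
pix tile [array([ 14, 110, 193], dtype=uint8), array([ 17,  96, 240], dtype=uint8), array([ 16,  97, 237], dtype=uint8), array([ 13, 140, 198], dtype=uint8)]
tile (array([ 15., 353.]), array([0.00599351, 0.77659216]), 69.8436279296875, 11.48975658416748, 3.110954999923706)
tile (array([  2., 304.]), array([0.14167197, 0.82021912]), 53.93962860107422, 20.290559768676758, 3.32922101020813)
tile (array([ 32., 222.]), array([0.38235382, 0.74948114]), 85.85628509521484, 12.19106388092041, -0.898773193359375)
tile (array([ 49., 161.]), array([0.56493085, 0.70716675]), 56.97611618041992, 27.302490234375, -89.87148456275463)
tile (array([53., 92.]), array([0.78059137, 0.70705713]), 59.81886672973633, 46.920249938964844, -89.81838658452034)
tile (array([51., 72.]), array([0.84609296, 0.70825195]), 57.83774185180664, 38.32556915283203, -87.20525527000427)
tile (array([57., 55.]), array([0.89870911, 0.69628815]), 58.73078918457031, 46.13139724731445, 57.96672439575195)
tile (array([77., 53.]), array([0.897534  , 0.63714026]), 54.218055725097656, 33.73199462890625, 2.3200886249542236)
tile (arra
[... 677 characters left out ...]
4.07142857 264.89285714] (257.7928161621094, 262.9532470703125) 79.1368408203125
black [190.45038168 218.27480916] (408.388427734375, 281.55963134765625) 102.60777282714844
black [190.66666667 196.67948718] (455.4354248046875, 267.7159118652344) 114.68805694580078
black [115.35       198.21666667] (451.6419982910156, 499.4286193847656) 110.96637725830078
black [165.87128713 122.16831683] (680.1878662109375, 362.5690612792969) 120.33500671386719
white [285.10886076 143.72911392] (array([ 0.61971326, -0.00384846]), 399.2498474121094, 169.11289978027344, -81.0643539428711)
white [279.30808081  63.53030303] (array([0.86763501, 0.01828084]), 186.00648498535156, 132.09078979492188, 84.16259765625)
```

View pics/lids.png

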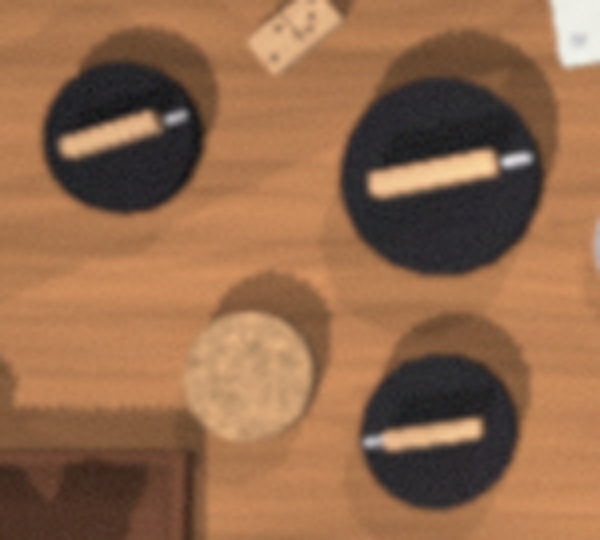

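View pics/mix.png

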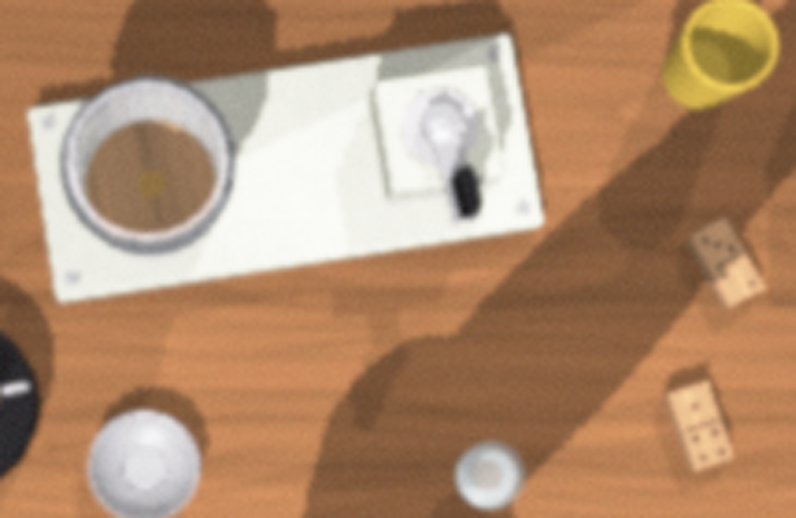

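The largest lid, by its crop diameter of about 200 px / 4 = 50 px (≈146 mm), is the one at crop (442,176); the other two are about 39 px (≈113 mm), so they are look-alikes. Its strip (+x end) points right. The mixer crop shows the base corners, the rim and the crank grip clearly, and the jar is empty.

Run:
```python
from h import *
import pickle
S=pickle.load(open("s0.pkl","rb"));s=S["top"]
mx=lambda a:np.array(a,float)/3.7+[210,100]-0.3
ld=lambda a:np.array(a,float)/4+[85,165]-0.3
C=cast(s,mx([(28,108),(511,35),(543,223),(60,301)]),.025)[:,:2]
m=C.mean(0);y=(C[0]+C[3]-C[1]-C[2]);print("mixer",m,"len",np.linalg.norm(y)/2,"wid",np.linalg.norm(C[0]-C[3]),np.linalg.norm(C[1]-C[2]));y/=np.linalg.norm(y);x=np.array([y[1],-y[0]])
print("mixer yaw x",np.degrees(np.arctan2(x[1],x[0])))
def show(n,p): print(n,p.round(4),"local",((p-m)@x).round(4),((p-m)@y).round(4))
J=cast(s,mx([(148,76),(148,252),(62,164),(234,164)]),.13)[:,:2];show("jar",J.mean(0));print(np.linalg.norm(J[0]-J[1]),np.linalg.norm(J[2]-J[3]))
g=cast(s,mx([(464,180)]),.138)[0,:2];show("grip",g)
h=cast(s,mx([(375,85),(488,65),(502,178),(391,197)]),.08)[:,:2];show("housing",h.mean(0))
L=cast(s,ld([(342,176),(543,176),(442,78),(442,274)]),.037)[:,:2];print("lid",L.mean(0),np.linalg.norm(L[0]-L[1]),np.linalg.norm(L[2]-L[3]))
b=cast(s,ld([(368,185),(497,163)]),.071)[:,:2];print("bar",b.mean(0),"len",np.linalg.norm(b[0]-b[1]),"yaw",np.degrees(np.arctan2(*(b[1]-b[0])[::-1])))
for n,c in(("C",mx([(667,391),(707,379),(734,461),(694,472)])),("B",mx([(690,234),(727,218),(765,289),(732,307)])),("A",np.array([(230,270),(258,247),(267,261),(239,286)])/1.5625)):
    P=cast(s,c,.018); print("tile",n,rect(P))
c=P=cast(s,np.array([(533,357),(632,178),(388,353)])/1.5625,[.08,.09,.02]);print("stopper,cup,dish",P.round(3))
delta(cast(s,mx([(700.5,426)]),.018)[0]*[1,1,0]+[0,0,.15])
```

```text
mixer [ 0.61670437 -0.00533033] len 0.3975158791138935 wid 0.1606077574128273 0.15749844482909714
mixer yaw x 9.142877053928208
jar [0.5973 0.1036] local -0.0019 0.1106
0.13452237699617445 0.12942920719840104
grip [ 0.5839 -0.1331] local -0.0527 -0.1209
housing [ 0.6339 -0.1226] local -0.0017 -0.1185
lid [0.42280596 0.2652386 ] 0.14735694709810096 0.1440407302417915
bar [0.42181042 0.26740334] len 0.0934293593947596 yaw -80.1817277162645
tile C (array([ 0.40659393, -0.33849554]), 69.01582336425781, 34.00115203857422, 16.783157348632812)
tile B (array([ 0.54078064, -0.36499695]), 68.03043365478516, 33.16195297241211, 28.444351196289062)
tile A (array([0.53826813, 0.3782514 ]), 75.32168579101562, 35.171600341796875, -49.597328186035156)
stopper,cup,dish [[ 0.364 -0.156  0.08 ]
 [ 0.695 -0.342  0.09 ]
 [ 0.373  0.11   0.02 ]]
pos [ 0.1963 -0.5928  0.255 ] shift cm [ 27.95 -17.5   10.53] tilt [-0.001  0.002 -1.   ]
```

Call:
step_arm(steps=[[4, -2.5, 0.7, 0, 0, 1.5, -0.2], [4, -2.5, 0.7, 0, 0, 0, -0.2], [4, -2.5, 0.7, 0, 0, 0, -0.2], [4, -2.5, 0.7, 0, 0, 0, -0.2], [4, -2.5, 0.7, 0, 0, 0, -0.2], [4, -2.5, 0.7, 0, 0, 0, -0.2], [4, -2.5, 0.8, 0, 0, 0, -0.2], [0, 0, 0, 0, 0, 0, -0.2]], force=25)

```text
clock: 1.1
tool_pos: [0.416, -0.3395, 0.205]
eef_rot: [0.989, 0.15, 0.001, -0.002]
contact_force: [-1.2, -0.7, 0.4]
opening: 0.604
finger_force: 0.0
```

Run:
```python
from h import *
s=r.snapshot("wrist");cv2.imwrite("pics/w1.png",s["pixels"][:,:,::-1])
for t in tiles(s,amin=500,amax=30000):print(t)
delta([.4066,-.3385,.019],106.8)
```

```text
(array([258., 180.]), array([ 0.40510974, -0.33976331]), 66.10671997070312, 33.262020111083984, 18.0025634765625)
(array([319.,  68.]), array([ 0.53664508, -0.36430469]), 65.85633087158203, 35.621578216552734, 28.303852081298828)
pos [ 0.414  -0.3421  0.2053] shift cm [-0.6  -0.54 18.63] yaw now -72.9 turn about tool z 0.3 (q7 -0.80) tilt [-0.     0.001 -1.   ]
```

View pics/w1.png

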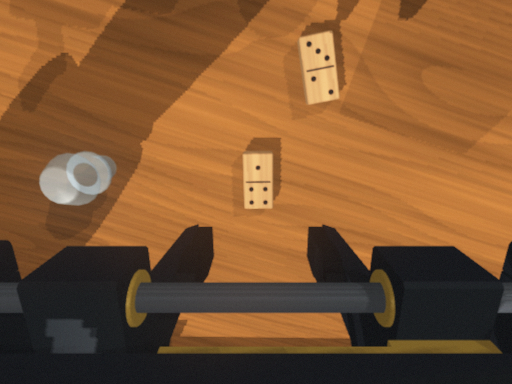

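The wrist view shows tile C at (258,180) and tile B at (319,68), and both measure 66x34. I'll grasp C.

Call:
step_arm(steps=[[-0.8, -0.5, 4, 0, 0, -0.9, -0.2], [0, 0, 5, 0, 0, 0, -0.2], [0, 0, 5, 0, 0, 0, -0.2], [0, 0, 3, 0, 0, 0, -0.2], [0, 0, 1.6, 0, 0, 0, -0.2], [0, 0, 0, 0, 0, 0, -0.2], [0, 0, 0, 0, 0, 0, 0.6], [0, 0, 0, 0, 0, 0, 0.6]])

```text
clock: 2.15
tool_pos: [0.4041, -0.342, 0.0205]
eef_rot: [0.988, 0.154, 0.001, 0.001]
contact_force: [0.3, -0.2, -0.0]
opening: 0.394
finger_force: 0.2
```

Call:
step_arm(steps=[[0, 0, 0, 0, 0, 0, 0.6], [0, 0, -4, 0, 0, 0, 0.6], [0, 0, -5, 0, 0, 0, 0.6], [0, 0, -5, 0, 0, 0, 0.6], [0, 0, -4, 0, 0, 0, 0.6], [0, 0, 0, 0, 0, 0, 0.6]])

```text
clock: 2.9
tool_pos: [0.4052, -0.3426, 0.2027]
eef_rot: [0.988, 0.154, 0.002, 0.002]
contact_force: [-0.7, 0.2, -0.9]
opening: 0.382
finger_force: 25.0
```

Run:
```python
from h import *
delta([.5975,.1038,.19]); delta([.5975,.1038,.19],99.1)
print(r.get_state()["q"].round(2))
```

```text
pos [ 0.4052 -0.3426  0.2027] shift cm [ 31.89 -36.69   1.2 ] tilt [ 0.005 -0.004 -1.   ]
pos [ 0.4052 -0.3426  0.2027] shift cm [ 31.89 -36.69   1.2 ] yaw now -72.3 turn about tool z 8.6 (q7 -0.80) tilt [ 0.005 -0.004 -1.   ]
[ 0.7   0.64 -0.14  1.91  0.15  0.59 -0.8 ]
```

Call:
step_arm(steps=[[3.5, -4, 0, 0, 0, 0, 0.6], [3.5, -4, 0, 0, 0, 0, 0.6], [3.5, -4, 0, 0, 0, 0, 0.6], [3.5, -4, 0, 0, 0, 0, 0.6], [3.5, -4, 0, 0, 0, 0, 0.6], [3.5, -4, 0, 0, 0, 0, 0.6], [3.5, -4, 0, 0, 0, 0, 0.6], [3.5, -4, 0, 0, 0, 0, 0.6]])

```text
clock: 3.9
tool_pos: [0.5728, 0.05, 0.1983]
eef_rot: [0.988, 0.154, -0.001, 0.0]
contact_force: [0.4, 0.0, -0.2]
opening: 0.386
finger_force: 25.0
```

Call:
step_arm(steps=[[3.9, -4.6, 0, 0, 0, 0, 0.6], [0, 0, 0, 0, 0, 0, 0.6], [0, 0, 0, 0, 0, 0, 0.6]])

```text
clock: 4.28
tool_pos: [0.5952, 0.1033, 0.1983]
eef_rot: [0.988, 0.154, -0.002, 0.001]
contact_force: [0.3, -0.4, -0.5]
opening: 0.383
finger_force: 25.0
```

Run:
```python
from h import *
delta([.5975,.1038,.12])
s=r.snapshot("wrist");cv2.imwrite("pics/w2.png",s["pixels"][:,:,::-1])
```

```text
pos [0.5952 0.1033 0.1983] shift cm [0.26 0.02 7.83] tilt [-0.003 -0.002 -1.   ]
```

View pics/w2.png

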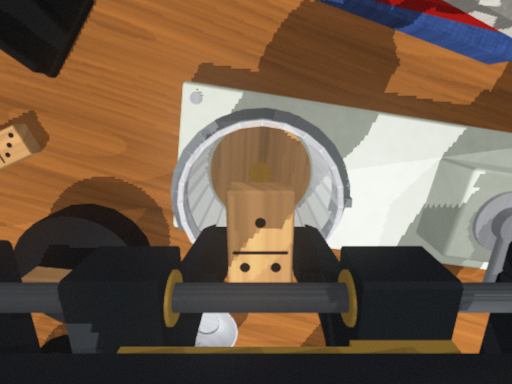

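The wrist view shows tile C held above the open jar, whose rim centre is about (262,195). I'll lower and release it.

Call:
step_arm(steps=[[0.2, 0, 4, 0, 0, 0, 0.6], [0, 0, 3.6, 0, 0, 0, 0.6], [0, 0, 0, 0, 0, 0, 0.6], [0, 0, 0, 0, 0, 0, 0], [0, 0, 0, 0, 0, 0, 0], [0, 0, -4, 0, 0, 0, 0], [0, 0, -5, 0, 0, 0, 0], [0, 0, 0, 0, 0, 0, 0]])

```text
clock: 5.32
tool_pos: [0.6014, 0.1053, 0.2191]
eef_rot: [0.988, 0.154, 0.005, -0.0]
contact_force: [-0.1, 0.0, -0.2]
opening: 0.499
finger_force: 0.0
```

Run:
```python
from h import *
delta([.53,-.364,.2],118.3)
```

```text
pos [0.6014 0.1053 0.2191] shift cm [-21.08  42.54   1.73] yaw now -72.3 turn about tool z -10.6 (q7 -1.54) tilt [ 0.011  0.002 -1.   ]
```

Call:
step_arm(steps=[[-2.6, 5.3, 0, 0, 0, 0, -0.2], [-2.6, 5.3, 0, 0, 0, 0, -0.2], [-2.6, 5.3, 0, 0, 0, 0, -0.2], [-2.6, 5.3, 0, 0, 0, 0, -0.2], [-2.6, 5.3, 0, 0, 0, 0, -0.2], [-2.6, 5.3, 0, 0, 0, 0, -0.2], [-2.6, 5.3, 0.8, 0, 0, 0, -0.2], [-2.8, 5.4, 0.8, 0, 0, 0, -0.2]])

```text
clock: 6.32
tool_pos: [0.5271, -0.3655, 0.1976]
eef_rot: [0.988, 0.154, 0.0, 0.0]
contact_force: [0.8, -0.2, 1.2]
opening: 0.601
finger_force: 0.0
```

Call:
step_arm(steps=[[0, 0, 0, 0, 0, -10, -0.2], [0, 0, 0, 0, 0, 0, -0.2], [0, 0, 0, 0, 0, 0, -0.2]])

```text
clock: 6.7
tool_pos: [0.528, -0.3625, 0.1978]
eef_rot: [0.971, 0.239, 0.0, -0.0]
contact_force: [-1.1, 0.1, 0.7]
opening: 0.595
finger_force: 0.0
```

```bash
cat >> h.py <<'E'
def look(z=.0195,amin=500):
    s=r.snapshot("wrist"); ts=[t for t in tiles(s,amin=amin,amax=30000) if 60<t[2]<72 and 30<t[3]<40]
    for t in ts: print(t)
    if ts:
        p=r.get_state()["tool_pos"]; t=min(ts,key=lambda t:np.hypot(*(t[1]-p[:2]))); delta([*t[1],z],t[4]+90)
    return s
E
python3 - <<'E'
from h import *
look()
E
```

```text
(array([265., 165.]), array([ 0.53828625, -0.36454376]), 64.64773559570312, 34.27846908569336, 27.680316925048828)
pos [ 0.5281 -0.3625  0.1979] shift cm [ 0.79  0.65 17.84] yaw now -62.3 turn about tool z 0.0 (q7 -0.69) tilt [ 0.     0.001 -1.   ]
```

Call:
step_arm(steps=[[0.8, 0.7, 4, 0, 0, 0, -0.2], [0, 0, 5, 0, 0, 0, -0.2], [0, 0, 5, 0, 0, 0, -0.2], [0, 0, 2.5, 0, 0, 0, -0.2], [0, 0, 1.3, 0, 0, 0, -0.2], [0, 0, 0, 0, 0, 0, -0.2], [0, 0, 0, 0, 0, 0, 0.6], [0, 0, 0, 0, 0, 0, 0.6]])

```text
clock: 7.75
tool_pos: [0.5384, -0.3667, 0.0208]
eef_rot: [0.971, 0.24, 0.001, 0.001]
contact_force: [0.6, -0.5, 0.1]
opening: 0.398
finger_force: 0.2
```

Call:
step_arm(steps=[[0, 0, 0, 0, 0, 0, 0.6], [0, 0, -4, 0, 0, 0, 0.6], [0, 0, -5, 0, 0, 0, 0.6], [0, 0, -5, 0, 0, 0, 0.6], [0, 0, -4.5, 0, 0, 0, 0.6], [0, 0, 0, 0, 0, 0, 0.6]])

```text
clock: 8.5
tool_pos: [0.54, -0.3678, 0.2091]
eef_rot: [0.971, 0.239, 0.003, 0.003]
contact_force: [-0.1, -0.1, -0.4]
opening: 0.383
finger_force: 25.0
```

Run:
```python
from h import *
delta([.5975,.1038,.2]);print(r.get_state()["opening"])
```

```text
pos [ 0.54   -0.3678  0.2091] shift cm [ 27.01 -39.09   0.74] tilt [ 0.007 -0.004 -1.   ]
0.3831051373274756
```

Call:
step_arm(steps=[[3.3, -4.9, 0, 0, 0, 0, 0.6], [3.4, -4.9, 0, 0, 0, 0, 0.6], [3.4, -4.9, 0, 0, 0, 0, 0.6], [3.4, -4.9, 0, 0, 0, 0, 0.6], [3.4, -4.9, 0, 0, 0, 0, 0.6], [3.4, -4.9, 0, 0, 0, 0, 0.6], [3.4, -4.9, 0, 0, 0, 0, 0.6], [3.3, -4.8, 0, 0, 0, 0, 0.6]])

```text
clock: 9.5
tool_pos: [0.5942, 0.1071, 0.2034]
eef_rot: [0.971, 0.24, -0.001, 0.0]
contact_force: [0.5, -0.1, -0.4]
opening: 0.384
finger_force: 25.0
```

Call:
step_arm(steps=[[0, 0, 0, 0, 0, 0, 0.6], [0, 0, 4, 0, 0, 0, 0.6], [0, 0, 3.9, 0, 0, 0, 0.6], [0, 0, 0.3, 0, 0, 0, 0.6], [0, 0, 0, 0, 0, 0, 0], [0, 0, 0, 0, 0, 0, 0], [0, 0, -4, 0, 0, 0, 0], [0, 0, -5, 0, 0, 0, 0]])

```text
clock: 10.5
tool_pos: [0.5948, 0.1052, 0.2143]
eef_rot: [0.971, 0.24, -0.0, 0.0]
contact_force: [-0.1, -0.1, -0.5]
opening: 0.505
finger_force: 0.0
```

Run:
```python
from h import *
delta([.528,.370,.2],-49.6+90)
s=r.snapshot("top");cv2.imwrite("pics/t2.png",cv2.resize(s["pixels"][:,:,::-1],(800,600)))
```

```text
pos [0.5948 0.1052 0.2143] shift cm [  6.41 -26.55   1.43] yaw now -62.3 turn about tool z 77.3 (q7 -1.41) tilt [-0. -0. -1.]
```

View pics/t2.png

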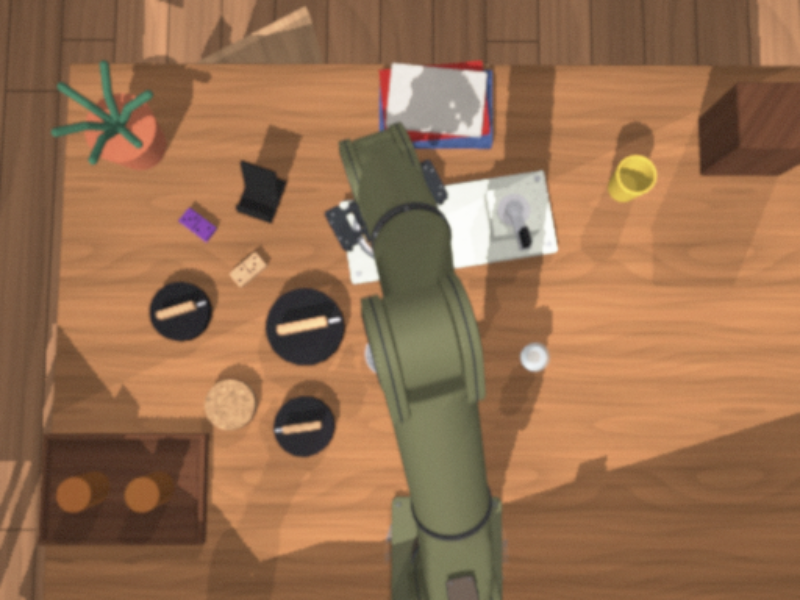

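Call:
step_arm(steps=[[0, 0, 0, 0, 0, 10, -0.2], [0, 0, 0, 0, 0, 10, -0.2], [0, 0, 0, 0, 0, 10, -0.2], [0, 0, 0, 0, 0, 10, -0.2], [0, 0, 0, 0, 0, 10, -0.2], [0, 0, 0, 0, 0, 10, -0.2], [0, 0, 0, 0, 0, 10, -0.2], [0, 0, 0, 0, 0, 7, -0.2]])

```text
clock: 11.55
tool_pos: [0.5955, 0.1057, 0.2141]
eef_rot: [0.908, -0.419, 0.001, -0.001]
contact_force: [0.1, 0.2, -0.2]
opening: 0.599
finger_force: 0.0
```

Run:
```python
from h import *
delta([.523,.364,.2],-49.6+90)
```

```text
pos [0.5955 0.1057 0.2141] shift cm [-24.35 -11.26   1.41] yaw now -139.5 turn about tool z 0.1 (q7 -2.41) tilt [ 0.002  0.001 -1.   ]
```

Call:
step_arm(steps=[[0, 0, 0, 0, 0, -10.5, -0.2], [0, 0, 0, 0, 0, -10.5, -0.2], [0, 0, 0, 0, 0, -10.5, -0.2], [0, 0, 0, 0, 0, -10.5, -0.2], [0, 0, 0, 0, 0, -10.5, -0.2], [0, 0, 0, 0, 0, -10.5, -0.2], [0, 0, 0, 0, 0, -10.5, -0.2], [0, 0, 0, 0, 0, -10.5, -0.2]])

```text
clock: 12.55
tool_pos: [0.5955, 0.1053, 0.2141]
eef_rot: [0.954, 0.301, 0.001, 0.0]
contact_force: [0.4, 0.3, -0.1]
opening: 0.6
finger_force: 0.0
```

Call:
step_arm(steps=[[0, 0, 0, 0, 0, -10.5, -0.2], [0, 0, 0, 0, 0, -10.5, -0.2], [0, 0, 0, 0, 0, -10.5, -0.2], [0, 0, 0, 0, 0, -10.5, -0.2], [0, 0, 0, 0, 0, -10.5, -0.2], [0, 0, 0, 0, 0, -10.5, -0.2], [0, 0, 0, 0, 0, -10.5, -0.2], [0, 0, 0, 0, 0, -10.5, -0.2]])

```text
clock: 13.55
tool_pos: [0.5956, 0.1051, 0.214]
eef_rot: [0.507, 0.862, 0.001, 0.001]
contact_force: [0.5, 0.0, -0.1]
opening: 0.601
finger_force: 0.0
```

Run:
```python
from h import *
delta([.523,.364,.2],-49.6+90)
```

```text
pos [0.5956 0.1051 0.214 ] shift cm [26.16  6.22  1.38] yaw now 29.0 turn about tool z -11.4 (q7 -0.19) tilt [ 0.003 -0.    -1.   ]
```

Call:
step_arm(steps=[[4.4, 1, 0, 0, 0, 0, -0.2], [4.4, 1, 0, 0, 0, 0, -0.2], [4.4, 1, 0, 0, 0, 0, -0.2], [4.4, 1, 0, 0, 0, 0, -0.2], [4.4, 1.1, 0.4, 0, 0, 0, -0.2], [4.2, 1.1, 1, 0, 0, -1, -0.2], [0, 0, 0, 0, 0, -10.4, -0.2], [0, 0, 0, 0, 0, 0, -0.2]])

```text
clock: 14.55
tool_pos: [0.5238, 0.3651, 0.1995]
eef_rot: [0.422, 0.906, 0.001, 0.001]
contact_force: [0.6, 0.4, -0.6]
opening: 0.599
finger_force: 0.0
```

Run:
```python
from h import *
s=look();cv2.imwrite("pics/w3.png",s["pixels"][:,:,::-1])
```

```text
(array([274., 164.]), array([0.53141241, 0.38131689]), 66.1119384765625, 34.22770690917969, -50.01280975341797)
pos [0.5242 0.3643 0.1994] shift cm [ 0.85  1.62 17.99] yaw now 39.9 turn about tool z -0.1 (q7 -0.42) tilt [ 0.001  0.    -1.   ]
```

View pics/w3.png

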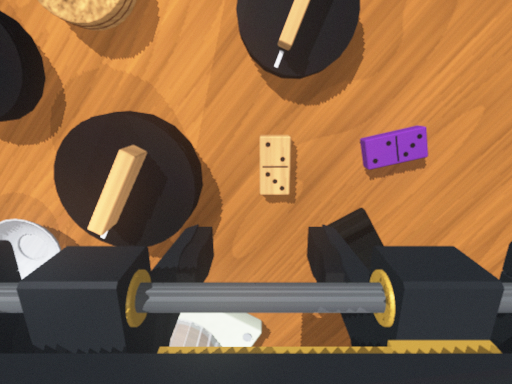

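The wrist view shows tile A at (274,164), the purple tile at (395,147) and the phone stand at (350,235). I'll grasp A 8 mm off centre, away from the stand.

Call:
step_arm(steps=[[1.6, 1.6, 4, 0, 0, 0, -0.2], [0, 0, 5, 0, 0, 0, -0.2], [0, 0, 5, 0, 0, 0, -0.2], [0, 0, 2.7, 0, 0, 0, -0.2], [0, 0, 1.3, 0, 0, 0, -0.2], [0, 0, 0, 0, 0, 0, -0.2], [0, 0, 0, 0, 0, 0, 0.6], [0, 0, 0, 0, 0, 0, 0.6]])

```text
clock: 15.6
tool_pos: [0.526, 0.3876, 0.0196]
eef_rot: [0.422, 0.907, 0.001, 0.0]
contact_force: [-0.3, -0.6, -0.0]
opening: 0.397
finger_force: 0.0
```

Call:
step_arm(steps=[[0, 0, 0, 0, 0, 0, 0.6], [0, 0, -4, 0, 0, 0, 0.6], [0, 0, -5, 0, 0, 0, 0.6], [0, 0, -5, 0, 0, 0, 0.6], [0, 0, -4.5, 0, 0, 0, 0.6], [0, 0, 0, 0, 0, 0, 0.6]])

```text
clock: 16.35
tool_pos: [0.5268, 0.3893, 0.2078]
eef_rot: [0.422, 0.907, 0.004, 0.001]
contact_force: [0.4, -0.5, -1.1]
opening: 0.384
finger_force: 25.0
```

Run:
```python
from h import *
delta([.5975,.1038,.2]);print(r.get_state()["opening"])
```

```text
pos [0.5268 0.3893 0.2078] shift cm [-26.4  -12.98   0.67] tilt [ 0.006  0.006 -1.   ]
0.38434402253401195
```

Call:
step_arm(steps=[[-4.3, -2.2, 0, 0, 0, 0, 0.6], [-4.3, -2.2, 0, 0, 0, 0, 0.6], [-4.3, -2.2, 0, 0, 0, 0, 0.6], [-4.3, -2.2, 0, 0, 0, 0, 0.6], [-4.3, -2.1, 0, 0, 0, 0, 0.6], [-4.2, -2.1, 0, 0, 0, 0, 0.6], [0, 0, 0, 0, 0, 0, 0.6], [0, 0, 0, 0, 0, 0, 0.6]])

```text
clock: 17.35
tool_pos: [0.5908, 0.1077, 0.2028]
eef_rot: [0.421, 0.907, -0.0, -0.001]
contact_force: [-0.2, 0.2, -0.2]
opening: 0.386
finger_force: 25.0
```

Call:
step_arm(steps=[[0, 0, 4, 0, 0, 0, 0.6], [0, 0, 3.9, 0, 0, 0, 0.6], [0, 0, 0.3, 0, 0, 0, 0.6], [0, 0, 0, 0, 0, 0, 0], [0, 0, 0, 0, 0, 0, 0], [0, 0, -4, 0, 0, 0, 0], [0, 0, -5, 0, 0, 0, 0], [0, 0, 0, 0, 0, 0, 0]])

```text
clock: 18.35
tool_pos: [0.5943, 0.1088, 0.217]
eef_rot: [0.422, 0.907, 0.004, 0.004]
contact_force: [-0.2, 0.1, -0.3]
opening: 0.498
finger_force: 0.0
```

Run:
```python
from h import *
delta([.4228,.2665,.2],9.8)
s=r.snapshot("side");cv2.imwrite("pics/s1.png",cv2.resize(s["pixels"][:,:,::-1],(800,600)))
```

```text
pos [0.5943 0.1088 0.217 ] shift cm [23.12 -2.97  1.59] yaw now 40.1 turn about tool z 30.3 (q7 -0.05) tilt [ 0.01   0.003 -1.   ]
```

View pics/s1.png

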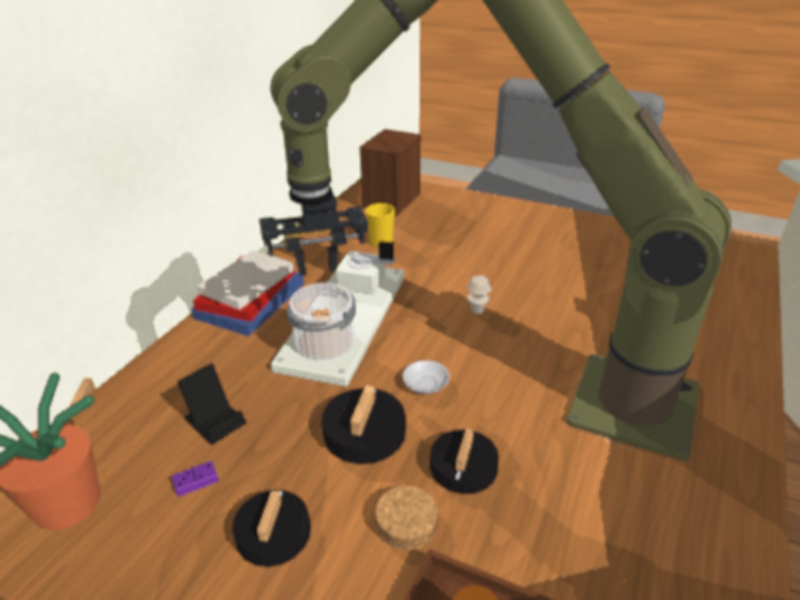

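Run:
```python
from h import *
s=r.snapshot("wrist");cv2.imwrite("pics/w4.png",s["pixels"][:,:,::-1])
```

```text
(no output)
```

View pics/w4.png

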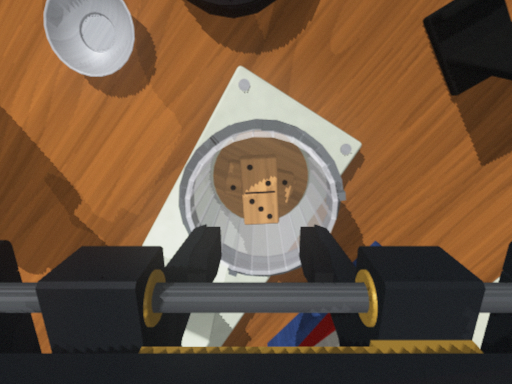

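Call:
step_arm(steps=[[5.5, -0.7, 0, 0, 0, 0, 0], [5.5, -0.7, 0, 0, 0, 0, 0], [5.5, -0.7, 0, 0, 0, 0, 0], [5.5, -0.7, 0, 0, 0, 0, 0], [0, 0, 0, 0, 0, 10.1, 0], [0, 0, 0, 0, 0, 10.1, 0], [0, 0, 0, 0, 0, 10.1, 0], [0, 0, 0, 0, 0, 0, 0]])

```text
clock: 19.45
tool_pos: [0.4279, 0.2569, 0.211]
eef_rot: [0.643, 0.766, -0.001, 0.0]
contact_force: [0.1, -0.4, 0.2]
opening: 0.498
finger_force: 0.0
```

Run:
```python
from h import *
import pickle
s=r.snapshot("wrist");pickle.dump(s,open("s.pkl","wb"))
for t in tiles(s,z=.071,amin=500,amax=30000):print(t)
hsv=cv2.cvtColor(s["pixels"],cv2.COLOR_RGB2HSV)
for b in blobs(hsv[...,2]<60,2000):
    P=cast(s,b,.038);print("black",b.min(0),b.max(0),P[:,:2].min(0),P[:,:2].max(0))
delta([.4228,.2665,.061],9.8)
cv2.imwrite("pics/w5.png",s["pixels"][:,:,::-1])
```

```text
(array([255., 167.]), array([0.42092746, 0.26850314]), 90.23530578613281, 16.07720184326172, -78.49560451507568)
(array([ 74., 132.]), array([0.25101874, 0.27154895]), 65.13587188720703, 23.686901092529297, -82.04146432876587)
(array([133.,  19.]), array([0.29930612, 0.37275363]), 81.94735717773438, 34.81105422973633, 9.933613777160645)
black [  0 237] [511 383] [ 0.12590109 -0.09758332] [0.81942537 0.17434792]
black [300 225] [482 345] [0.48483894 0.04757998] [0.71682992 0.20863647]
black [264 121] [323 217] [0.42270268 0.2121444 ] [0.49357616 0.31885953]
black [84 79] [145 174] [0.24088558 0.22788805] [0.30357454 0.32373265]
black [442  67] [511 163] [0.60338653 0.31283672] [0.6867437  0.40222117]
pos [0.4279 0.257  0.2111] shift cm [ 1.05 -0.32 15.01] yaw now 10.0 turn about tool z 0.2 (q7 -0.88) tilt [-0.001 -0.001 -1.   ]
```

View pics/w5.png

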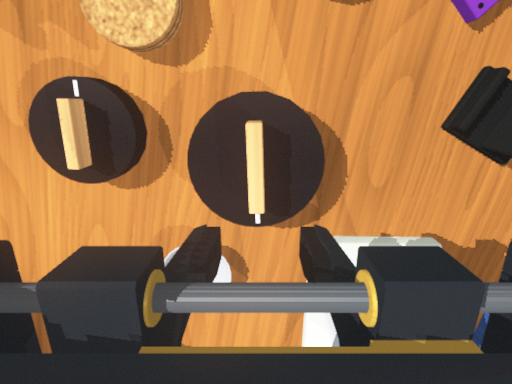

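The jar view shows the tiles lying low and flat at around (262,190). The lid view shows the large lid's bar at (255,167), measuring 90x16 mm at -78.5°, with the strip at its near end (258,217). I'll grasp it.

Call:
step_arm(steps=[[1.3, -0.5, 5, 0, 0, -1.5, 0], [0, 0, 5, 0, 0, 0, 0], [0, 0, 3.5, 0, 0, 0, 0], [0, 0, 1.4, 0, 0, 0, 0], [0, 0, 0, 0, 0, 0, 0], [0, 0, 0, 0, 0, 0, 1], [0, 0, 0, 0, 0, 0, 1], [0, 0, 0, 0, 0, 0, 1]], force=50)

```text
clock: 20.5
tool_pos: [0.4215, 0.2694, 0.0635]
eef_rot: [0.634, 0.773, 0.001, 0.0]
contact_force: [-2.7, -1.0, 2.1]
opening: 0.189
finger_force: 1.0
```

Call:
step_arm(steps=[[0, 0, 0, 0, 0, 0, 1], [0, 0, 0, 0, 0, 0, 1]])

```text
clock: 20.75
tool_pos: [0.4215, 0.2694, 0.0634]
eef_rot: [0.634, 0.773, 0.0, 0.0]
contact_force: [-1.0, -0.6, 5.8]
opening: 0.174
finger_force: 50.0
```

Run:
```python
from h import *
delta([.4209,.2685,.061],11.5);print(r.get_state()["opening"])
```

```text
pos [0.4215 0.2694 0.0634] shift cm [-0.08 -0.07  0.24] yaw now 11.3 turn about tool z -0.2 (q7 -1.06) tilt [ 0.001  0.    -1.   ]
0.17410776775522865
```

Call:
step_arm(steps=[[0, 0, -2, 0, 0, 0, 1], [0, 0, -3, 0, 0, 0, 1], [0, 0, -4, 0, 0, 0, 1], [0, 0, -4, 0, 0, 0, 1], [0, 0, -4, 0, 0, 0, 1], [0, 0, 0, 0, 0, 0, 1]])

```text
clock: 21.5
tool_pos: [0.4224, 0.2701, 0.2349]
eef_rot: [0.634, 0.773, 0.003, 0.001]
contact_force: [0.0, 0.3, -3.7]
opening: 0.175
finger_force: 50.0
```

Run:
```python
from h import *
delta([.5975,.1038,.23],79);print(r.get_state()["opening"])
import pickle
# rim centre again from top view 0: dark ring ellipse in local mask
s=r.snapshot("top");cv2.imwrite("pics/t3.png",cv2.resize(s["pixels"][90:240,170:440][:,:,::-1],None,fx=2.9,fy=2.9,interpolation=cv2.INTER_CUBIC))
```

```text
pos [0.4224 0.2701 0.2349] shift cm [-19.74  13.92   0.51] yaw now 11.3 turn about tool z -67.7 (q7 -0.88) tilt [ 0.004  0.003 -1.   ]
0.17521444169826836
```

View pics/t3.png

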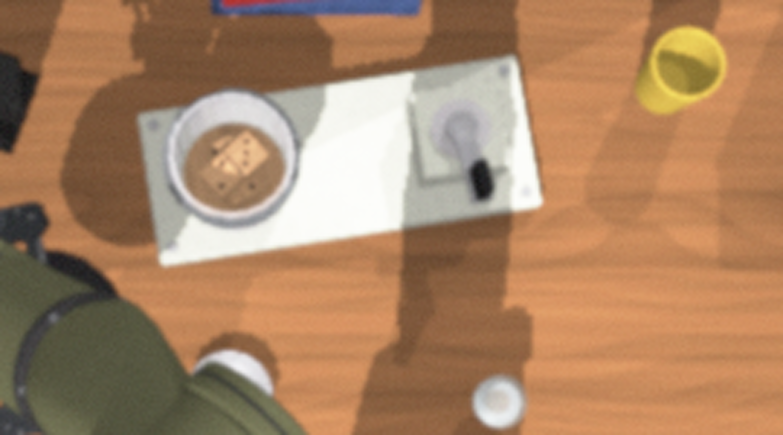

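Run:
```python
from h import *
import pickle
S=pickle.load(open("s0.pkl","rb"))
for n,(u,v,w) in dict(top=(250,144,28),side=(206,196,26)).items():
    s=S[n];hsv=cv2.cvtColor(s["pixels"],cv2.COLOR_RGB2HSV).astype(int)
    m=(hsv[...,1]<70)&(hsv[...,2]<160)&(hsv[...,2]>70); z=np.zeros_like(m);z[v-w:v+w,u-w:u+w]=m[v-w:v+w,u-w:u+w]
    for b in blobs(z,200):
        hb=cv2.convexHull(b)[:,0]; e=cv2.fitEllipse(cv2.convexHull(b)) ;print(n,len(b),e)
        for zz in(.13,.12,.115):
            P=cast(s,hb,zz)[:,:2]*1000; c=cv2.fitEllipse(P.astype(np.float32)); print(zz,c)
c=np.array([[274,371],[347,380],[404,268],[340,252]])/1.5625
print("side base",cast(S["side"],c,.025).round(4))
cv2.imwrite("pics/sj.png",cv2.resize(S["side"]["pixels"][150:250,165:275][:,:,::-1],None,fx=6,fy=6,interpolation=cv2.INTER_CUBIC))
```

```text
side 155 ((201.61085510253906, 203.78770446777344), (30.090227127075195, 54.86637878417969), 66.186767578125)
0.13 ((576.5468139648438, 153.77438354492188), (129.01760864257812, 185.5530242919922), 177.00013732910156)
0.12 ((584.4983520507812, 142.5507354736328), (130.86878967285156, 188.21534729003906), 177.00013732910156)
0.115 ((588.47412109375, 136.9388885498047), (131.79434204101562, 189.54653930664062), 177.00013732910156)
side base [[ 0.6413  0.2213  0.025 ]
 [ 0.5002  0.1849  0.025 ]
 [ 0.5705 -0.2208  0.025 ]
 [ 0.7495 -0.2233  0.025 ]]
```

View pics/sj.png

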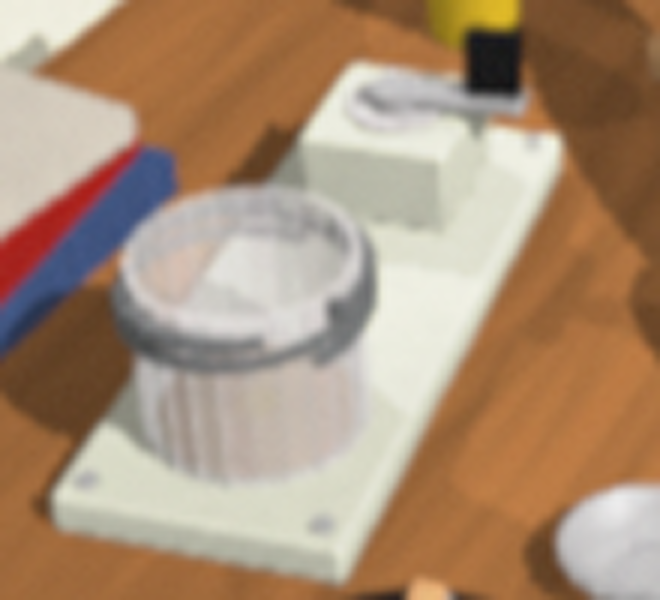

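Call:
step_arm(steps=[[-3.9, 2.8, 0, 0, 0, 0, 1], [-3.9, 2.8, 0, 0, 0, 0, 1], [-3.9, 2.8, 0, 0, 0, 0, 1], [-3.9, 2.7, 0, 0, 0, 0, 1], [-3.9, 2.8, 0, 0, 0, 0, 1], [0, 0, 0, 0, 0, -9, 1], [0, 0, 0, 0, 0, -10, 1], [0, 0, 0, 0, 0, -10, 1]])

```text
clock: 22.55
tool_pos: [0.5945, 0.1047, 0.2298]
eef_rot: [0.417, 0.909, -0.002, -0.002]
contact_force: [-0.2, 0.2, -3.2]
opening: 0.174
finger_force: 50.0
```

Call:
step_arm(steps=[[0, 0, 0, 0, 0, -10, 1], [0, 0, 0, 0, 0, -10, 1], [0, 0, 0, 0, 0, -10, 1], [0, 0, 0, 0, 0, -9, 1], [0, 0, 0, 0, 0, 0, 1], [0, 0, 0, 0, 0, 0, 1]])

```text
clock: 23.3
tool_pos: [0.5952, 0.1051, 0.2313]
eef_rot: [0.094, 0.996, -0.0, -0.001]
contact_force: [0.1, 0.2, -2.2]
opening: 0.178
finger_force: 50.0
```

Run:
```python
from h import *
delta([.5985,.1035,.19],79);st=r.get_state();print(st["opening"],st["contact_force"])
s=r.snapshot("side");cv2.imwrite("pics/s3.png",cv2.resize(s["pixels"][60:250,120:330][:,:,::-1],None,fx=3,fy=3,interpolation=cv2.INTER_CUBIC))
```

```text
pos [0.5952 0.1051 0.2313] shift cm [-0.36 -0.09  4.13] yaw now 79.2 turn about tool z 0.2 (q7 0.53) tilt [-0.002 -0.001 -1.   ]
0.17815335483842473 [ 0.12236321  0.19001532 -2.17781885]
```

View pics/s3.png

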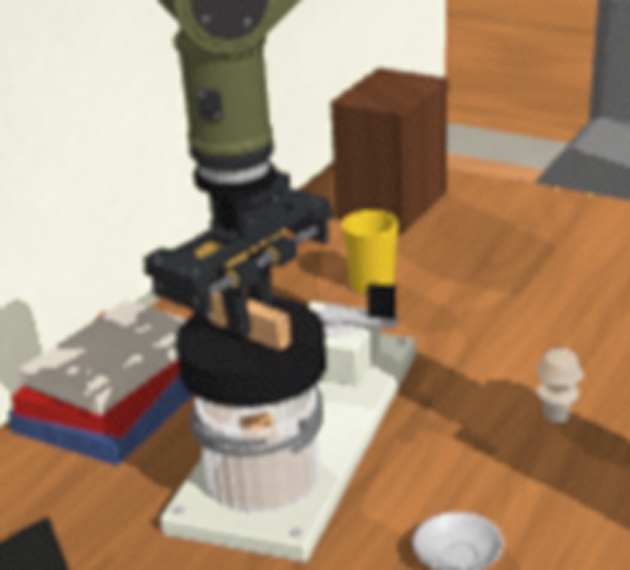

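The side view shows the lid held level above the jar, with the bar at (262,322) still gripped. I'll lower it slowly.

Call:
step_arm(steps=[[-0.4, -0.1, 0, 0, 0, 0, 1], [0, 0, 0, 0, 0, 0, 1], [0, 0, 3, 0, 0, 0, 1], [0, 0, 0.8, 0, 0, 0, 1], [0, 0, 0.3, 0, 0, 0, 1], [0, 0, 0.2, 0, 0, 0, 1], [0, 0, 0.2, 0, 0, 0, 1], [0, 0, 0, 0, 0, 0, 1]])

```text
clock: 24.35
tool_pos: [0.5994, 0.1039, 0.1879]
eef_rot: [0.093, 0.996, 0.0, 0.0]
contact_force: [-1.0, -0.3, -2.3]
opening: 0.178
finger_force: 50.0
```

Call:
step_arm(steps=[[0, 0, 0.3, 0, 0, 0, 1], [0, 0, 0, 0, 0, 0, 1]])

```text
clock: 24.6
tool_pos: [0.5994, 0.1039, 0.1844]
eef_rot: [0.093, 0.996, 0.0, -0.0]
contact_force: [-0.0, 0.8, -4.0]
opening: 0.177
finger_force: 50.0
```

Run:
```python
from h import *
delta([.5985,.1035,.182],79);st=r.get_state();print(st["opening"],st["contact_force"],st["moment"])
```

```text
pos [0.5994 0.1039 0.1844] shift cm [ 0.08 -0.05  0.24] yaw now 79.3 turn about tool z 0.3 (q7 0.50) tilt [-0.  0. -1.]
0.1774910771809557 [-0.04234626  0.81171221 -4.04747427] [ 0.27448201  0.01453849 -0.02843796]
```

Call:
step_arm(steps=[[0, 0, 0.2, 0, 0, 0, 1], [0, 0, 0.2, 0, 0, 0, 1], [0, 0, 0, 0, 0, 0, 1]])

```text
clock: 24.98
tool_pos: [0.5994, 0.1039, 0.1816]
eef_rot: [0.093, 0.996, -0.0, 0.0]
contact_force: [-2.6, 0.1, 4.0]
opening: 0.176
finger_force: 50.0
```

Call:
step_arm(steps=[[0, 0, 0.2, 0, 0, 0, 1], [0, 0, 0, 0, 0, 0, 1]])

```text
clock: 25.22
tool_pos: [0.5996, 0.104, 0.1813]
eef_rot: [0.093, 0.996, -0.0, 0.001]
contact_force: [-6.2, -2.7, 15.4]
opening: 0.174
finger_force: 50.0
```

Call:
step_arm(steps=[[0.1, 0, 0, 0, 0, -3, 1], [0, 0, 0, 0, 0, -5, 1], [0, 0, 0, 0, 0, -5, 1], [0, 0, 0, 0, 0, -5, 1], [0, 0, 0, 0, 0, -5, 1], [0, 0, 0, 0, 0, -5, 1], [0, 0, 0, 0, 0, -5, 1], [0, 0, 0, 0, 0, -3, 1]])

```text
clock: 26.22
tool_pos: [0.5989, 0.1036, 0.1784]
eef_rot: [-0.22, 0.976, -0.0, 0.0]
contact_force: [-0.5, 0.9, -3.6]
opening: 0.179
finger_force: 50.0
```

Run:
```python
from h import *
delta([.5985,.1035,.172],116);st=r.get_state();print(st["opening"],st["contact_force"],st["moment"])
```

```text
pos [0.5989 0.1036 0.1784] shift cm [0.04 0.01 0.64] yaw now 115.4 turn about tool z -0.6 (q7 1.02) tilt [ 0. -0. -1.]
0.17904890301514714 [-0.48991504  0.85202421 -3.61766341] [ 0.25553247 -0.0791437  -0.01031845]
```

Call:
step_arm(steps=[[0, 0, 0.3, 0, 0, 0, 1], [0, 0, 0.3, 0, 0, 0, 1], [0, 0, 0, 0, 0, 0, 1]])

```text
clock: 26.6
tool_pos: [0.5985, 0.1034, 0.1723]
eef_rot: [-0.219, 0.976, -0.0, -0.0]
contact_force: [0.1, 0.2, -3.2]
opening: 0.175
finger_force: 50.0
```

Call:
step_arm(steps=[[0, 0, 0.2, 0, 0, 0, 1], [0, 0, 0, 0, 0, 0, 1]])

```text
clock: 26.85
tool_pos: [0.5989, 0.1038, 0.1714]
eef_rot: [-0.219, 0.976, -0.0, 0.0]
contact_force: [-0.9, -0.6, 2.3]
opening: 0.176
finger_force: 50.0
```

Call:
step_arm(steps=[[0, 0, 0.02, 0, 0, 5, 1], [0, 0, 0.05, 0, 0, 6, 1], [0, 0, 0.06, 0, 0, 6, 1], [0, 0, 0.06, 0, 0, 6, 1], [0, 0, 0.06, 0, 0, 6, 1], [0, 0, 0.06, 0, 0, 6, 1], [0, 0, 0.06, 0, 0, 6, 1], [0, 0, 0, 0, 0, 0, 1]])

```text
clock: 27.85
tool_pos: [0.5987, 0.1041, 0.1674]
eef_rot: [0.136, 0.991, 0.0, 0.0]
contact_force: [-0.7, -0.7, 0.3]
opening: 0.172
finger_force: 50.0
```

Run:
```python
from h import *
delta([.5985,.1035,.1604],12);st=r.get_state();print(st["opening"],st["contact_force"],st["moment"])
```

```text
pos [0.5987 0.1041 0.1674] shift cm [ 0.   -0.07  0.7 ] yaw now 74.4 turn about tool z 62.4 (q7 0.40) tilt [ 0.001  0.    -1.   ]
0.1724163150543651 [-0.7068562  -0.74433654  0.33141487] [-0.03115238  0.03856605 -0.18629539]
```

Threading smoothly: the lid has sunk 4 mm in 41°. I'll keep screwing.

Call:
step_arm(steps=[[0, 0, 0.06, 0, 0, 6, 1], [0, 0, 0.06, 0, 0, 6, 1], [0, 0, 0.06, 0, 0, 6, 1], [0, 0, 0.06, 0, 0, 6, 1], [0, 0, 0.06, 0, 0, 6, 1], [0, 0, 0.06, 0, 0, 6, 1], [0, 0, 0.06, 0, 0, 6, 1], [0, 0, 0, 0, 0, 0, 1]])

```text
clock: 28.85
tool_pos: [0.5988, 0.1043, 0.1631]
eef_rot: [0.481, 0.877, 0.0, 0.0]
contact_force: [0.0, 0.4, 1.1]
opening: 0.174
finger_force: 50.0
```

Call:
step_arm(steps=[[0, 0, 0.06, 0, 0, 6, 1], [0, 0, 0.06, 0, 0, 6, 1], [0, 0, 0.05, 0, 0, 5, 1], [0, 0, 0.03, 0, 0, 3, 1], [0, 0, 0, 0, 0, 0, 1]])

```text
clock: 29.48
tool_pos: [0.5988, 0.1041, 0.161]
eef_rot: [0.626, 0.78, 0.0, 0.0]
contact_force: [-0.3, 0.5, 1.6]
opening: 0.172
finger_force: 50.0
```

Run:
```python
from h import *
delta([.5985,.1035,.1604],12);st=r.get_state();print(st["opening"],st["contact_force"],st["moment"])
```

```text
pos [0.5988 0.1041 0.161 ] shift cm [-0.05 -0.04  0.06] yaw now 12.5 turn about tool z 0.5 (q7 -0.47) tilt [ 0.  0. -1.]
0.17165743351723917 [-0.32723162  0.50215721  1.62053487] [-0.07916741  0.03587481 -0.11395143]
```

Clockwise travel so far is about 103°. I'll keep going until the torque rises.

Call:
step_arm(steps=[[0, 0, 0.03, 0, 0, 3, 1], [0, 0, 0.03, 0, 0, 3, 1], [0, 0, 0.02, 0, 0, 3, 1], [0, 0, 0, 0, 0, 0, 1]])

```text
clock: 29.98
tool_pos: [0.599, 0.1042, 0.1605]
eef_rot: [0.685, 0.728, 0.001, 0.0]
contact_force: [0.8, -0.0, 4.5]
opening: 0.177
finger_force: 50.0
```

Run:
```python
from h import *
delta([.5985,.1035,.1604],12);st=r.get_state();print(st["opening"],st["contact_force"],st["moment"])
```

```text
pos [0.599  0.1042 0.1605] shift cm [-0.07 -0.05  0.01] yaw now 3.5 turn about tool z -8.5 (q7 -0.59) tilt [ 0.001  0.    -1.   ]
0.17692335658101294 [ 0.8103876  -0.03660965  4.46178927] [-0.07126571 -0.01272511 -0.01133773]
```

Call:
step_arm(steps=[[0, 0, 0, 0, 0, 4, 1], [0, 0, 0, 0, 0, 4, 1], [0, 0, 0, 0, 0, 0, 1]])

```text
clock: 30.35
tool_pos: [0.599, 0.1044, 0.1605]
eef_rot: [0.734, 0.679, 0.001, 0.0]
contact_force: [-0.2, 0.5, 5.9]
opening: 0.177
finger_force: 50.0
```

Run:
```python
from h import *
delta([.5985,.1035,.1604],12);st=r.get_state();print(st["opening"],st["contact_force"],st["moment"])
```

```text
pos [0.599  0.1044 0.1605] shift cm [-0.09 -0.05  0.01] yaw now -4.5 turn about tool z -16.5 (q7 -0.70) tilt [ 0.001  0.001 -1.   ]
0.17725583184356614 [-0.2000236   0.45723975  5.87279415] [ 0.02521192  0.03811277 -0.03163884]
```

Call:
step_arm(steps=[[0, 0, 0, 0, 0, 0, 0], [0, 0, 0, 0, 0, 0, 0], [0, 0, 0, 0, 0, 0, 0], [0, 0, -5, 0, 0, 0, 0], [0, 0, -6, 0, 0, 0, 0], [-3, 0, -3, 0, 0, 0, 0], [0, 0, 0, 0, 0, 0, 0], [0, 0, 0, 0, 0, 0, 0]])

```text
clock: 31.35
tool_pos: [0.5954, 0.0743, 0.299]
eef_rot: [0.735, 0.678, -0.001, -0.001]
contact_force: [-0.0, -0.4, 0.2]
opening: 0.501
finger_force: 0.0
```

Run:
```python
from h import *
s=r.snapshot("wrist");cv2.imwrite("pics/w6.png",s["pixels"][:,:,::-1])
for z in(.168,.158):
    for t in tiles(s,z=z,amin=500,amax=30000):print(t)
delta([.5985,.1035,.1604],12)
```

```text
(array([261., 152.]), array([0.59902167, 0.10336313]), 88.77484893798828, 15.262779235839844, 85.10872650146484)
(array([261., 152.]), array([0.59891357, 0.1016363 ]), 92.18450927734375, 15.848896026611328, 85.10869598388672)
pos [0.5952 0.0748 0.2986] shift cm [ 2.89  0.14 13.82] yaw now -4.6 turn about tool z -16.6 (q7 -0.57) tilt [-0.003  0.    -1.   ]
```

View pics/w6.png

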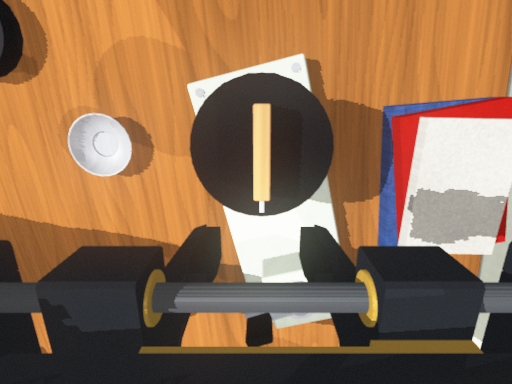

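The lid's bar at (261,152) lies at -95°, so it followed the tool through about 120°, but I felt no clear stop. I'll regrip and try for a hard stop.

Call:
step_arm(steps=[[2.9, 0.1, 3, 0, 0, 0, 0], [0, 0, 5, 0, 0, 0, 0], [0, 0, 4.5, 0, 0, 0, 0], [0, 0, 1, 0, 0, 0, 0], [0, 0, 0, 0, 0, 0, 1], [0, 0, 0, 0, 0, 0, 1], [0, 0, 0, 0, 0, 0, 1], [0, 0, 0, 0, 0, 0, 1]])

```text
clock: 32.4
tool_pos: [0.5996, 0.1031, 0.1665]
eef_rot: [0.735, 0.678, 0.001, 0.0]
contact_force: [-2.2, -0.4, 5.5]
opening: 0.177
finger_force: 50.0
```

Call:
step_arm(steps=[[0, 0, 0.1, 0, 0, 4, 1], [0, 0, 0.1, 0, 0, 4, 1], [0, 0, 0, 0, 0, 0, 1]])

```text
clock: 32.78
tool_pos: [0.6001, 0.1038, 0.1665]
eef_rot: [0.78, 0.625, 0.002, 0.001]
contact_force: [-6.2, -0.8, 17.9]
opening: 0.177
finger_force: 50.1
```

Run:
```python
from h import *
delta([.5985,.1035,.1604],12);st=r.get_state();print(st["opening"],st["contact_force"],st["moment"],st["joint_torque"][6])
```

```text
pos [0.6001 0.1038 0.1665] shift cm [-0.07 -0.15  0.61] yaw now -12.6 turn about tool z -24.6 (q7 -0.80) tilt [ 0.004  0.001 -1.   ]
0.17660082933862845 [-6.2403182  -0.82617362 17.89851923] [-0.11578908  1.1871139   0.29137906] -0.42838186025619507
```

Call:
step_arm(steps=[[0, 0, -0.2, 0, 0, 4, 1], [0, 0, 0, 0, 0, 4, 1], [0, 0, 0, 0, 0, 0, 1]])

```text
clock: 33.15
tool_pos: [0.5997, 0.1035, 0.1665]
eef_rot: [0.822, 0.57, 0.001, 0.0]
contact_force: [-2.7, 0.2, 6.6]
opening: 0.176
finger_force: 50.1
```

Run:
```python
from h import *
delta([.5985,.1035,.1604],12);st=r.get_state();print(st["opening"],st["contact_force"],st["moment"],st["joint_torque"][6])
```

```text
pos [0.5997 0.1035 0.1665] shift cm [-0.05 -0.11  0.61] yaw now -20.6 turn about tool z -32.6 (q7 -0.91) tilt [ 0.002  0.    -1.   ]
0.17603492172699434 [-2.71269424  0.1570493   6.57483925] [0.02441046 0.42890395 0.35706426] -0.5373911932110786
```

Call:
step_arm(steps=[[0, 0, 0, 0, 0, 0, 0], [0, 0, 0, 0, 0, 0, 0], [0, 0, 0, 0, 0, 0, 0], [0, 0, -5, 0, 0, 0, 0], [0, 0, -6, 0, 0, 0, 0], [-3, 0, -3, 0, 0, 0, 0], [0, 0, 0, 0, 0, 0, 0], [0, 0, 0, 0, 0, 0, 0]])

```text
clock: 34.15
tool_pos: [0.5885, 0.0751, 0.3041]
eef_rot: [0.822, 0.569, -0.0, -0.0]
contact_force: [0.2, -0.3, 0.1]
opening: 0.503
finger_force: 0.0
```

Run:
```python
from h import *
s=r.snapshot("wrist")
for t in tiles(s,z=.168,amin=500,amax=30000):print(t)
delta([.5985,.1035,.1604],12)
t=r.snapshot("side");cv2.imwrite("pics/s4.png",np.hstack([cv2.resize(t["pixels"][140:250,160:280][:,:,::-1],(440,403),interpolation=cv2.INTER_CUBIC)]))
```

```text
(array([260., 150.]), array([0.59962866, 0.10326746]), 88.54267883300781, 15.818860054016113, 70.49838256835938)
pos [0.5883 0.0755 0.3037] shift cm [ 2.99  0.   14.32] yaw now -20.6 turn about tool z -32.6 (q7 -0.80) tilt [-0.002  0.    -1.   ]
```

View pics/s4.png

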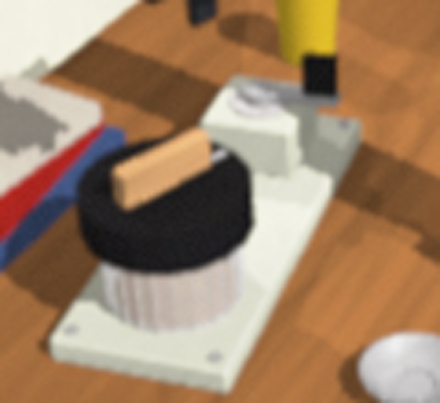

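The side crop shows the lid sitting low and level on the neck, with the bar centred. I have gone over the picture allowance (16 against 14), so I'll work from numbers only from here. Next I'll regrip and check the stop and the axial lock by feel.

Call:
step_arm(steps=[[3, 0, 3, 0, 0, 0, 0], [0, 0, 5, 0, 0, 0, 0], [0, 0, 5, 0, 0, 0, 0], [0, 0, 1, 0, 0, 0, 0], [0, 0, 0, 0, 0, 0, 1], [0, 0, 0, 0, 0, 0, 1], [0, 0, 0, 0, 0, 0, 1], [0, 0, 0, 0, 0, 0, 1]])

```text
clock: 35.25
tool_pos: [0.5997, 0.1034, 0.1667]
eef_rot: [0.822, 0.569, 0.001, 0.0]
contact_force: [-3.0, 0.1, 6.9]
opening: 0.177
finger_force: 50.0
```

Run:
```python
from h import *
delta([.5993,.1035,.1625],12);st=r.get_state();print(st["opening"],st["contact_force"],st["moment"],st["joint_torque"][6])
```

```text
pos [0.5997 0.1034 0.1667] shift cm [-0.01 -0.04  0.42] yaw now -20.6 turn about tool z -32.6 (q7 -0.91) tilt [ 0.002  0.001 -1.   ]
0.17732742123191464 [-2.95990937  0.12402641  6.87501536] [0.09897705 0.52859825 0.3092918 ] -0.26991759426891804
```

Call:
step_arm(steps=[[0, 0, 0, 0, 0, 3, 1], [0, 0, 0, 0, 0, 3, 1], [0, 0, 0, 0, 0, 0, 1]], force=58)

```text
clock: 35.62
tool_pos: [0.5997, 0.1035, 0.1667]
eef_rot: [0.85, 0.527, 0.001, 0.001]
contact_force: [-2.6, 0.6, 5.7]
opening: 0.181
finger_force: 61.1
```

Run:
```python
from h import *
delta([.5993,.1035,.1625],12);st=r.get_state();print(st["opening"],st["contact_force"],st["moment"],st["joint_torque"][6])
```

```text
pos [0.5997 0.1035 0.1667] shift cm [-0.02 -0.03  0.42] yaw now -26.4 turn about tool z -38.4 (q7 -0.99) tilt [ 0.002 -0.    -1.   ]
0.18135075664105108 [-2.60539766  0.6149354   5.65868536] [-0.05294431  0.48634122  1.35719734] -1.4525296166539192
```

Call:
step_arm(steps=[[0, 0, -0.1, 0, 0, 0, 1], [0, 0, -0.1, 0, 0, 0, 1], [0, 0, 0, 0, 0, 0, 1]])

```text
clock: 36.0
tool_pos: [0.5996, 0.1035, 0.1668]
eef_rot: [0.851, 0.526, 0.0, -0.0]
contact_force: [1.2, 2.0, -3.7]
opening: 0.179
finger_force: 60.6
```

Torque jumped to 1.36 N·m, so the lid is hard against the stop, and it did not lift when pulled. The lid is home. I'll release it and go to the crank.

Call:
step_arm(steps=[[0, 0, 0, 0, 0, 0, 0], [0, 0, 0, 0, 0, 0, 0], [0, 0, -3, 0, 0, 0, 0], [0, 0, -5, 0, 0, 0, 0], [0, 0, -4, 0, 0, -8, 0], [0, 0, 0, 0, 0, -9, 0], [0, 0, 0, 0, 0, -9, 0], [0, 0, 0, 0, 0, -9, 0]])

```text
clock: 37.0
tool_pos: [0.5996, 0.1019, 0.2874]
eef_rot: [0.653, 0.757, -0.0, 0.0]
contact_force: [0.1, 1.7, -0.9]
opening: 0.506
finger_force: 0.0
```

Run:
```python
from h import *
delta([.625,-.125,.27],9.1);print(r.get_state()["opening"])
```

```text
pos [0.5996 0.1019 0.2874] shift cm [-22.82  -0.82   1.76] yaw now 8.5 turn about tool z -0.6 (q7 -0.42) tilt [ 0.    -0.001 -1.   ]
0.506043981659128
```

Call:
step_arm(steps=[[-5.5, -0.2, 0.4, 0, 0, -0.6, 1], [-5.5, -0.2, 0.4, 0, 0, 0, 1], [-5.5, -0.2, 0.4, 0, 0, 0, 1], [-5.5, -0.2, 0.4, 0, 0, 0, 1], [-1, 0, 0, 0, 0, 0, 1], [0, 0, 0, 0, 0, 0, 1], [0, 0, 0, 0, 0, 0, 1]], force=15)

```text
clock: 37.88
tool_pos: [0.6268, -0.1233, 0.2714]
eef_rot: [0.649, 0.761, 0.001, -0.0]
contact_force: [0.1, -0.5, 0.6]
opening: 0.004
finger_force: 0.0
```

Run:
```python
from h import *
import pickle
s=r.snapshot("wrist");pickle.dump(s,open("wc.pkl","wb"));t=r.snapshot("side");pickle.dump(t,open("sc.pkl","wb"))
hsv=cv2.cvtColor(s["pixels"],cv2.COLOR_RGB2HSV)
for b in blobs(hsv[...,2]<60,60):
    print("blk",b.min(0),b.max(0),rect(cast(s,b,.138)))
w=(hsv[...,1]<50)&(hsv[...,2]>120)
for b in blobs(w,800): print("white",b.min(0),b.max(0),rect(cast(s,b,.025)))
print("lid bar",[q for q in tiles(s,z=.168,amin=300,amax=30000)])
h2=cv2.cvtColor(t["pixels"],cv2.COLOR_RGB2HSV)
for b in blobs(h2[...,2]<45,20): print("sideblk",b.min(0),b.max(0))
delta([.63,-.123,.2],9.1)
m=s["pixels"][::6,::6].mean(2);
```

```text
blk [470 242] [511 284] (array([ 0.87748376, -0.17478601]), 50.65779495239258, 42.12179946899414, -66.83839797973633)
blk [  0 241] [511 383] (array([ 0.64638892, -0.27526407]), 610.3297729492188, 187.05227661132812, 9.01423168182373)
blk [129 225] [410 346] (array([ 0.65455914, -0.23709259]), 298.7886657714844, 149.5211944580078, 9.054359436035156)
blk [189 174] [227 197] (array([ 0.57848456, -0.13292075]), 37.230979919433594, 21.10831642150879, 14.384639739990234)
blk [232   0] [307  12] (array([0.61120367, 0.02416733]), 59.704551696777344, 8.419045448303223, 9.092475891113281)
white [415 312] [489 353] (array([ 0.97477087, -0.35118192]), 105.23919677734375, 80.75495147705078, 9.02309799194336)
white [ 10 143] [ 73 183] (array([ 0.33969293, -0.17053526]), 86.75653076171875, 49.6923942565918, 19.1472225189209)
white [398   0] [511 281] (array([ 0.88568402, -0.08765358]), 392.2524719238281, 141.81005859375, -66.8383903503418)
white [195   0] [335 217] (array([ 0.61849146, -0.07080644]), 265.6429443359375, 173.7599639892578, -80.94395351409912)
lid bar []
sideblk [150 315] [197 361]
sideblk [276 276] [317 314]
sideblk [115 234] [155 282]
sideblk [391 220] [415 238]
sideblk [181 179] [227 213]
sideblk [243 156] [250 164]
sideblk [405 145] [440 180]
sideblk [225 103] [235 122]
sideblk [209  75] [240  96]
sideblk [370  48] [384  57]
pos [ 0.6268 -0.1235  0.2714] shift cm [-0.01  0.32  7.14] yaw now 9.1 turn about tool z -0.0 (q7 -0.05) tilt [ 0.     0.001 -1.   ]
```

Call:
step_arm(steps=[[-5, -2.2, 0, 0, 0, 0, 1], [0, 0, 4, 0, 0, 0, 1], [0, 0, 5, 0, 0, 0, 1], [0, 0, 4, 0, 0, 0, 1], [0, 0, 2.1, 0, 0, 0, 1], [0, 0, 0, 0, 0, 0, 1], [0, 0, 0, 0, 0, 0, 1]])

```text
clock: 38.85
tool_pos: [0.6137, -0.1778, 0.1213]
eef_rot: [0.65, 0.76, 0.001, 0.001]
contact_force: [0.0, 0.1, -0.2]
opening: 0.004
finger_force: 0.0
```

Call:
step_arm(steps=[[1.38, -1.65, 0, 0, 0, 0, 1], [1.86, -1.08, 0, 0, 0, 0, 1], [2.12, -0.37, 0, 0, 0, 0, 1], [2.12, 0.37, 0, 0, 0, 0, 1], [0, 0, 0, 0, 0, 0, 1]])

```text
clock: 39.48
tool_pos: [0.5753, -0.1073, 0.1217]
eef_rot: [0.649, 0.761, 0.001, 0.001]
contact_force: [0.6, 0.3, -0.4]
opening: 0.009
finger_force: 0.0
```

```bash
cat >> h.py <<'E'
def crank():
    st,p,Q=tool();A=np.array([.635,-.119]);d=p[:2]-A
    print("radius",np.hypot(*d),"psi",(np.degrees(np.arctan2(d[1],d[0]))-9.1)%360,p[2],st["contact_force"].round(1),st["clock"])
    s=r.snapshot("side");h=cv2.cvtColor(s["pixels"],cv2.COLOR_RGB2HSV)
    for b in blobs(h[...,2]<45,20):
        if 195<b[:,0].mean()<290 and 110<b[:,1].mean()<190: print("sideblk",b.min(0),b.max(0),cast(s,[b.mean(0)],.117).round(3))
E
python3 -c "
from h import *
crank()"
```

```text
radius 0.06080213248420466 psi 159.80548191345244 0.12169865163339662 [ 0.6  0.3 -0.4] 39.475
sideblk [234 151] [247 172] [[ 0.594 -0.125  0.117]]
sideblk [231 124] [253 145] [[ 0.675 -0.305  0.117]]
```

Call:
step_arm(steps=[[1.86, 1.08, 0, 0, 0, 0, 1], [1.38, 1.65, 0, 0, 0, 0, 1], [0.74, 2.02, 0, 0, 0, 0, 1], [0, 2.15, 0, 0, 0, 0, 1], [-0.74, 2.02, 0, 0, 0, 0, 1], [-1.38, 1.65, 0, 0, 0, 0, 1], [0, 0, 0, 0, 0, 0, 1]])

```text
clock: 40.4
tool_pos: [0.6775, -0.0731, 0.1198]
eef_rot: [0.65, 0.76, 0.001, 0.0]
contact_force: [0.3, -0.3, -0.3]
opening: 0.002
finger_force: 0.0
```

```bash
python3 -c "
from h import *
crank()
s=r.snapshot('top');h=cv2.cvtColor(s['pixels'],cv2.COLOR_RGB2HSV)
for b in blobs(h[...,2]<50,12):
    if 290<b[:,0].mean()<380 and 90<b[:,1].mean()<180: print('topblk',b.min(0),b.max(0),rect(cast(s,b,.138)))
s=r.snapshot('wrist');h=cv2.cvtColor(s['pixels'],cv2.COLOR_RGB2HSV)
for b in blobs(h[...,2]<60,60):
    if b[:,1].max()<383: print('wblk',b.min(0),b.max(0),rect(cast(s,b,.138)))
"
```

```text
radius 0.06256011120141164 psi 38.1203888743738 0.11979659395271057 [ 0.3 -0.3 -0.3] 40.4
sideblk [206 150] [217 166] [[ 0.694 -0.099  0.117]]
sideblk [199 123] [220 144] [[ 0.796 -0.262  0.117]]
topblk [304 105] [324 117] (array([ 0.68498657, -0.07178196]), 62.433319091796875, 16.588581085205078, 62.946372985839844)
wblk [394  84] [414 109] (array([0.71613831, 0.01060093]), 9.634211540222168, 4.897794246673584, 82.25702667236328)
wblk [404  41] [431  75] (array([0.71756042, 0.02413112]), 12.16670036315918, 7.2094292640686035, 89.6924057006836)
wblk [412  11] [440  45] (array([0.71730365, 0.03374969]), 11.608244895935059, 6.681638240814209, -89.81817768514156)
wblk [419   0] [439  20] (array([0.71507245, 0.04028152]), 8.339102745056152, 3.637866735458374, 54.90909194946289)
wblk [89  0] [222  18] (array([0.62491119, 0.02504309]), 44.83693313598633, 5.377791404724121, 8.992053031921387)
```

```bash
cat >> h.py <<'E'
def proj(s,P):
    M=np.linalg.inv(s["cam_to_world"]);c=(M@np.r_[P,1])[:3];return np.array([s["fx"]*c[0]/c[2]+s["cx"],s["fy"]*c[1]/c[2]+s["cy"]]).round(1)
E
python3 -c "
from h import *
import pickle
s=r.snapshot('side');p=r.get_state()['tool_pos']
print('tip',proj(s,p-[0,0,.017]),'tip+40',proj(s,p+[0,0,.025]))
A=np.array([.635,-.119])
for ps in range(0,60,10):
    a=np.radians(ps+9.1);print(ps,proj(s,[*(A+.06*np.array([np.cos(a),np.sin(a)])),.117]))
print('start',proj(s,[.578,-.133,.117]))
h=cv2.cvtColor(s['pixels'],cv2.COLOR_RGB2HSV)
print(h[140:176:2,196:226:2,2])
"
```

```text
tip [213.1 166.5] tip+40 [212.1 155.9]
0 [213.4 157.1]
10 [212.5 158.6]
20 [212.2 160.1]
30 [212.4 161.6]
40 [213.1 163. ]
50 [214.4 164.4]
start [245.7 160.8]
[[100  86  74  71  42  42  43  43  42  44  48  47  46  51  49]
 [ 76  67  54  43  40  40  38  40  43  43  42  44  46  48  75]
 [160 162 135  99  94  92  75  63  57  51  47  44  44  45  47]
 [129 150 103  65  63  90  63  67  83  82  77  80  87  83  65]
 [ 88  78  46  48  49 130  88  50  50  47  57  86  53  90 100]
 [108  99  45  42  42 131  77  49  46  45  79 129  77  94  91]
 [111 110  77  60  52  70  36  39  41  41  70 101 112 117  99]
 [114 109 109 108 101  66  36  33  34  41  43 120 164 167 167]
 [109 110 111 106 105  83  35  30  31  35  36 121 148 164 172]
 [111 109 108 104 110  97  37  29  32  39  31  89 108 120 141]
 [120 108 106 111 111 100  42  32  33  42  38  86 107 118 174]
 [165 141 119 111 104  97  53  42  38  42  43  79 109 190 233]
 [171 174 164 135 108 102  65  38  39  43  48  89 155 196 205]
 [169 166 160 156 153 148 105  48  40  38  76 121 170 185 188]
 [115 108 123 136 162 170 158 142 116  83 104 152 185 169 179]
 [102  98  99 104 133 159 169 149 155 114 158 223 225 223 194]
 [100 101 102 106 106 128 147 105 107 121 217 229 226 227 225]
 [101 104 105 108 116 148 106  98 109 153 197 203 207 216 219]]
```

The grip has left its start pixel (246,161), so the crank is being pushed. I'll carry on around.

Call:
step_arm(steps=[[-1.86, 1.08, 0, 0, 0, 0, 1], [-2.12, 0.37, 0, 0, 0, 0, 1], [-2.12, -0.37, 0, 0, 0, 0, 1], [-1.86, -1.08, 0, 0, 0, 0, 1], [-1.38, -1.65, 0, 0, 0, 0, 1], [-0.74, -2.02, 0, 0, 0, 0, 1], [0, -2.15, 0, 0, 0, 0, 1], [0.74, -2.02, 0, 0, 0, 0, 1]])

```text
clock: 41.6
tool_pos: [0.6123, -0.1822, 0.1208]
eef_rot: [0.651, 0.759, -0.0, 0.002]
contact_force: [2.1, 0.2, 0.0]
opening: 0.005
finger_force: 1.2
```

```bash
python3 -c "
from h import *
crank()
s=r.snapshot('side');A=np.array([.635,-.119])
for ps in range(190,250,10):
    a=np.radians(ps+9.1);print(ps,proj(s,[*(A+.06*np.array([np.cos(a),np.sin(a)])),.117]))
"
```

```text
radius 0.06712466950308202 psi 241.1581361146603 0.12080206641359835 [2.1 0.2 0. ] 41.6
sideblk [239 139] [249 160] [[ 0.619 -0.201  0.117]]
sideblk [220 113] [269 142] [[ 0.691 -0.373  0.117]]
190 [246.4 160.1]
200 [246.5 158.6]
210 [246.1 157.1]
220 [245.2 155.7]
230 [243.8 154.4]
240 [242.1 153.3]
```

Call:
step_arm(steps=[[1.6, -1.45, 0, 0, 0, 0, 1], [1.96, -1.0, 0, 0, 0, 0, 1], [2.12, -0.37, 0, 0, 0, 0, 1], [2.12, 0.37, 0, 0, 0, 0, 1], [1.86, 1.08, 0, 0, 0, 0, 1], [1.38, 1.65, 0, 0, 0, 0, 1], [0.74, 2.02, 0, 0, 0, 0, 1], [0, 2.15, 0, 0, 0, 0, 1]])

```text
clock: 42.7
tool_pos: [0.6385, -0.0533, 0.1196]
eef_rot: [0.649, 0.761, -0.0, -0.001]
contact_force: [-2.1, -1.7, 0.8]
opening: 0.004
finger_force: 1.2
```

Call:
step_arm(steps=[[-0.74, 2.02, 0, 0, 0, 0, 1], [-1.38, 1.65, 0, 0, 0, 0, 1], [-1.86, 1.08, 0, 0, 0, 0, 1], [-2.12, 0.37, 0, 0, 0, 0, 1], [-2.12, -0.37, 0, 0, 0, 0, 1], [-1.86, -1.08, 0, 0, 0, 0, 1], [-1.38, -1.65, 0, 0, 0, 0, 1], [-0.74, -2.02, 0, 0, 0, 0, 1]])

```text
clock: 43.7
tool_pos: [0.6572, -0.1779, 0.1207]
eef_rot: [0.651, 0.759, 0.001, 0.001]
contact_force: [2.9, 1.7, -0.3]
opening: 0.009
finger_force: 1.7
```

```bash
python3 -c "
from h import *
crank()"
```

```text
radius 0.06298063108160272 psi 281.57993734189273 0.1206639288759803 [ 2.9  1.7 -0.3] 43.7
sideblk [227 137] [240 156] [[ 0.664 -0.205  0.117]]
sideblk [244 126] [257 138] [[ 0.66  -0.351  0.117]]
sideblk [209 112] [242 131] [[ 0.784 -0.385  0.117]]
```

Call:
step_arm(steps=[[0, -2.15, 0, 0, 0, 0, 1], [0.74, -2.02, 0, 0, 0, 0, 1], [1.48, -1.55, 0, 0, 0, 0, 1], [1.86, -1.0, 0, 0, 0, 0, 1], [2.12, -0.37, 0, 0, 0, 0, 1], [2.12, 0.37, 0, 0, 0, 0, 1], [1.86, 1.08, 0, 0, 0, 0, 1], [1.38, 1.65, 0, 0, 0, 0, 1]])

```text
clock: 44.75
tool_pos: [0.5989, -0.0687, 0.1199]
eef_rot: [0.65, 0.76, -0.002, -0.0]
contact_force: [-1.2, -2.5, -0.9]
opening: 0.006
finger_force: 1.1
```

Call:
step_arm(steps=[[0, -1, 0, 0, 0, 0, 1], [0, -1, -2, 0, 0, 0, 1], [0, 0, -5, 0, 0, 0, 1], [0, 0, -5, 0, 0, 0, 1], [-4, 0, -3, 0, 0, 0, 1], [-5, 0, 0, 0, 0, 0, 1], [0, 0, 0, 0, 0, 0, 1]])

```text
clock: 45.62
tool_pos: [0.5926, -0.1668, 0.2696]
eef_rot: [0.653, 0.757, -0.002, 0.001]
contact_force: [0.5, 0.3, -0.2]
opening: 0.008
finger_force: 0.0
```

```bash
python3 -c "
from h import *
print(r.get_state()['tool_pos'])
s=r.snapshot('wrist');h=cv2.cvtColor(s['pixels'],cv2.COLOR_RGB2HSV)
for b in blobs(h[...,2]<60,60):
    if b[:,1].max()<383: print('wblk',b.min(0),b.max(0),rect(cast(s,b,.138)))
print('bar',tiles(s,z=.168,amin=300,amax=30000))
s=r.snapshot('side');h=cv2.cvtColor(s['pixels'],cv2.COLOR_RGB2HSV)
for b in blobs(h[...,2]<45,20): print('side',b.min(0),b.max(0),cast(s,[b.mean(0)],.117).round(3))
print('tiles',tiles(s,amin=40))
"
```

```text
[ 0.59257294 -0.16681249  0.26957719]
wblk [497 242] [511 284] (array([ 0.85891266, -0.21326384]), 48.647769927978516, 14.319984436035156, -83.33493709564209)
wblk [129 225] [414 346] (array([ 0.62009467, -0.27997226]), 302.3498840332031, 148.5790252685547, 9.202028274536133)
bar []
side [150 315] [197 361] [[0.399 0.561 0.117]]
side [276 276] [317 314] [[0.208 0.353 0.117]]
side [115 234] [155 282] [[0.621 0.412 0.117]]
side [391 219] [417 238] [[0.028 0.027 0.117]]
side [181 179] [227 213] [[0.606 0.11  0.117]]
side [223 161] [226 173] [[ 0.625 -0.065  0.117]]
side [403 144] [437 180] [[ 0.027 -0.371  0.117]]
side [233  99] [250 121] [[ 0.796 -0.536  0.117]]
side [255  94] [270 103] [[ 0.76  -0.681  0.117]]
side [232  73] [256  94] [[ 0.927 -0.813  0.117]]
side [377  44] [390  53] [[ 0.411 -1.715  0.117]]
tiles [(array([172., 329.]), array([0.46506485, 0.49079636]), 86.20941925048828, 18.76232147216797, -71.48991394042969), (array([297., 286.]), array([0.24218428, 0.24137758]), 90.95682525634766, 13.95973014831543, -81.55876636505127), (array([ 80., 232.]), array([0.93249817, 0.29421814]), 309.994384765625, 47.5989875793457, 80.20610809326172), (array([307., 184.]), array([ 0.38133978, -0.21861842]), 135.08009338378906, 57.79937744140625, -71.39042472839355), (array([204., 185.]), array([ 0.7147865 , -0.07036191]), 134.3549041748047, 66.14973449707031, 67.8292465209961), (array([174., 176.]), array([ 0.85181024, -0.07920175]), 300.97601318359375, 91.49419403076172, -69.25594711303711), (array([487., 150.]), array([-0.20287219, -0.75802563]), 88.73401641845703, 32.76803207397461, -2.7299423217773438), (array([284., 115.]), array([ 0.68097003, -0.74249902]), 171.32769775390625, 67.30775451660156, 0.13393346965312958), (array([268.,  52.]), array([ 1.27600854, -1.90403345]), 1779.19140625, 22.585811614990234, -66.60624694824219)]
```

```bash
python3 -c "
from plant import r
print(r.finish_job())"
```

```text
the job is handed in; nothing more can be done
None
```

The job is handed in: all three wooden tiles that were there are in the jar, the largest lid is screwed clockwise to its stop, and the crank was then turned clockwise about 2¼ turns, but I viewed 16 pictures against the limit of 14.

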